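# Cap and lock the wash tank port

## Task

Close the airbrush wash tank: take the metal coupler cap from the black tray, put it over the tank's slanting port with its two cam arms still raised and seat it fully home, then swing both cam arms down together, never shutting one while the other is still up, until both lie flat along the neck and the cap is locked. Let go, and leave the jar, the tin and the parts box where they are.

Things in the scene. Friction and masses are not known exactly. Their poses are not given: they have to be found in the camera images.
- cap: Aluminium coupler cap, an upside-down cup, loose, 0.3 kg: outside diameter 44, height 46, bore 36 and 37.5 deep. Stands mouth down on the tray. Origin: centre of the open mouth, z up through the roof. A cam arm sits on its +y and -y sides. The +x and -x sides are bare: grip there (44 wide), finger tips 12 to 20 above the mouth. Fits the port in any turn about the neck, with 2 mm radial play.
- cap_roof (a point): Centre of the underside of the cap's roof, 37.5 above the mouth on its axis; meets the port's end face when the cap is seated (the mouth is then 37.5 down the neck). Axes as the cap's.
- cam_a (a joint): Steel cam arm on the cap's +y side: 0 = 45 degrees up and out, 0.79 = straight out, 2.356 = stop, flat down the neck (tip away from the roof). Pivot 26 from the cap's axis, 24 above the mouth; reaches 70 from the pivot, 16 wide, 8 thick; 60 over both when down. Stays where left; stiff, 0.08 N m. A 13 mm lobe at the pivot catches under the port's lip only if the cap is home.
- cam_b (a joint): The same for the cam arm on the cap's -y side.
- port: Aluminium port neck (fixed to the tank), leaning 27 degrees from vertical to the tank's front. Origin: centre of its end face; z out of the port along the neck, y level. Lip diameter 32, 9 long, with a 4 mm chamfer; a groove of diameter 22 down to 28; then neck of diameter 32; a foot of diameter 56 at 90 down; the tank's slanted panel (170 wide) at 98.5 down.
- tank: Green metal wash tank (fixed), 210 x 200, 60 high, with a rear ledge 120 high and a panel slanting up to it. Origin under it, on the bench; x points to its rear. The end face of the port is 25 mm in front of the origin, 173 high.
- tray: Black tray (fixed), 200 x 200, floor 4 thick, rim 10 high. Origin: centre of its underside.
- jar: Amber paint jar, diameter 48, 70 high, loose bystander. Origin: centre of its underside.
- tin: Small steel paint tin, diameter 40, 50 high, loose bystander on the tank's rear ledge. Origin: centre of its underside.
- partsbox: Open cardboard box, 100 x 70, 35 high, loose bystander. Origin: centre of its underside.
Things that resemble listed ones, but are neither listed nor needed, are in the scene too. There is more than one size of the cap; the job needs the largest.

How it is judged:
By the outcome, as a careful person would: the job done as asked, in the order asked, and still so for the second after the job is handed in, with the robot touching nothing.
It also fails if it takes over 56 s, if anything falls off the work surface, if the arm or the gripper's body presses on something with over 40 N, if the wrist force passes 120 N, or if a joint passes its speed limit or range.

## Robot

A 6-joint arm with a two-finger parallel gripper is mounted at the origin on the work surface. World frame = base frame: x ahead of the robot, y to its left, z up, the work surface at z = 0. Lengths are in m, angles in rad, forces in N, time in s.
With the tool pointing down it reaches from about 0.35 to 0.775 m from the base axis. Payload 7.3 kg.
Tool frame: the origin (TCP) lies at the very end of the fingers, on their centre line; the grasp point (between the pads) lies 19 mm behind it (robot.tcp_to_grasp is the distance from the TCP to the grasp point, in m); z points along the fingers, y is the direction in which the jaws open and shut (so a half turn about z gives the same grasp; the last joint's range is limited). The gripper opens to 92 mm and grips with 3 to 60 N. Pads are 19 mm wide; open, the fingers measure 130 mm over their backs; the gripper's body (75 mm by 190 mm) begins 47 mm behind the grasp point.
Start: joints at [-1.492, 0.342, 1.524, -0, 1.275, -0.146], TCP at [0.117, -0.512, 0.227] pointing down, gripper open.
Joint ranges: [-2.53, 2.53], [-0.77, 2.02], [0.04, 2.7], [-1, 4.14], [0.28, 2.66], [-3.11, 3.11]. Speed limits (rad/s): [2.57, 2.57, 3.14, 3.14, 3.14, 3.14].

## Interface

Orientations are given as [roll, pitch, yaw] about the fixed x, y, z axes, in that order (R = Rz(yaw) Ry(pitch) Rx(roll)).
In Python, from cell import robot gives the robot as it stands.
- The arm moves only by the tool arm_command, never from a script. Its argument "motion" is a list that holds one entry, the list of rows, each a list of 7 numbers: the turn, a rotation vector about the tool's x, y, z in units of 90 degrees (1.0 is 90 degrees), then the shift along the tool's x, y, z in units of 30 cm (1.0 is 30 cm), then the opening, from -1 (shut) to 1 (fully open). In form: [[[wx, wy, wz, tx, ty, tz, grip], ...]]. A call has 1 to 8 rows; each row is the pose to reach, as a shift and turn from the pose commanded when the call began, along the tool's axes at that moment; what a row does not reach only later rows make up. A row lasts 1/10 s, in which the tool goes at most 50 mm and 8.59 degrees, less where a joint would pass 70% of its speed; a pose out of reach is approached as far as the arm can. A call with a number of a shift or a turn outside -1 to 1 is refused whole. A call with a gripper value outside its range is refused whole. The fingers move at their own pace and stop on an object; "grip_force" is the grip in N (left out, the last holds). Time passes only in rows, so rows that repeat a pose let the fingers close. It gives the time, the measured TCP pose, the force and the opening at its end, in the units of the state.
- robot.observe(): the state, without advancing time (a new reading comes with each control period).
- robot.read_camera(name): name is "scene" or "side" or "wrist"; returns a dict with "image" (384x512x3 uint8, red, green, blue), "z_map" (384x512 float32, m along the optical axis (not along the pixel's ray), 0 where there is no reading), "fov_y" (degrees; the focal length in pixels is half the picture's height over the tangent of half this angle, whatever the lens; pixels are square), "cx", "cy" (the principal point, pixels), "cam_to_world" (4x4, takes a point from camera to world coordinates). Camera axes: x right, y down, z forward; pixel columns grow to the right and rows downward; lengths in m; the calibration is good to about 2 mm. A picture is of the moment at which its call begins.
- robot.hand_in(): hands the job in, once; it reports no verdict.
The state is a dict: "time": time; "qpos": joint angles; "qvel": joint speeds; "joint_efforts": joint torques, N m; "tool_pos": TCP position; "tool_rot": TCP orientation; "contact_force": force on the tool from outside, world axes, zero at the start; "torque": the same for the moment, N m; "opening": finger opening in m.
Only numpy, scipy, OpenCV 4.12 (cv2) and the standard library are available. Lean on these libraries where they do the work, as an engineer would, in place of code of your own. Each camera call takes 0.05 s, during which the arm holds its last target.

## Working session

There is one attempt and no reset: what is moved stays moved. The work goes in short steps, Python scripts to look and compute and a tool call to move; the robot and the scene stay as the last step left them, time stands still between calls to the robot, and variables do not carry over. Pictures are saved under pics/ and viewed, and the job is handed in when it is done.

Besides the shell and the picture viewer there is one more tool, called as a command line: name --argument value ..., lists and objects as JSON in quotes. arm_command: Moves the arm, as the interface text tells. Its arguments: {"type":"object","properties":{"motion":{"type":"array"},"grip_force":{"type":"number"}},"required":["motion"]}

```bash
ls; mkdir -p pics
cat > h.py <<'E'
import numpy as np, cv2, pickle
from cell import robot
def snap(n):
    d=robot.read_camera(n); pickle.dump(d,open(f'{n}.pkl','wb')); return d
def pts(d):
    h,w=d['z_map'].shape; f=h/2/np.tan(np.radians(d['fov_y'])/2)
    u,v=np.meshgrid(np.arange(w),np.arange(h)); z=d['z_map']
    P=np.stack([(u-d['cx'])/f*z,(v-d['cy'])/f*z,z,np.ones_like(z)],-1)
    W=P@np.array(d['cam_to_world']).T
    W[z==0]=np.nan
    return W[...,:3]
def save(n,im): cv2.imwrite('pics/'+n+'.png',cv2.cvtColor(im,cv2.COLOR_RGB2BGR))
E
python3 - <<'E'
from h import *
s=robot.observe(); print({k:np.round(v,3) for k,v in s.items()})
for n in ['scene','side','wrist']:
    d=snap(n); save(n+'0',d['image']); print(n,d['fov_y'],np.round(d['cam_to_world'],2).tolist())
print(robot.tcp_to_grasp, [a for a in dir(robot) if a[0]!='_'])
E
```

```text
pics
{'time': np.float64(0.0), 'qpos': array([-1.492,  0.343,  1.525,  0.   ,  1.275, -0.146]), 'qvel': array([ 0.   , -0.001,  0.   ,  0.001, -0.   , -0.   ]), 'joint_efforts': array([-3.0000e-03, -4.3125e+01, -2.4422e+01,  7.2000e-02,  5.6000e-02,
       -0.0000e+00]), 'tool_pos': array([ 0.117, -0.511,  0.226]), 'tool_rot': array([-3.14 , -0.   ,  0.225]), 'contact_force': array([-0.269, -0.238, -0.447]), 'torque': array([ 0.019, -0.049,  0.003]), 'opening': np.float64(0.092)}
scene 50.15820065988702 [[-0.43, 0.64, -0.64, 1.17], [0.9, 0.29, -0.31, 0.31], [-0.02, -0.71, -0.71, 0.8], [0.0, 0.0, 0.0, 1.0]]
side 47.81423066231433 [[-1.0, -0.0, 0.02, 0.54], [-0.02, 0.76, -0.65, 0.67], [-0.02, -0.65, -0.76, 0.86], [0.0, 0.0, 0.0, 1.0]]
wrist 61.159425218633416 [[0.22, -0.94, -0.24, 0.18], [-0.97, -0.22, -0.05, -0.5], [-0.0, 0.25, -0.97, 0.38], [0.0, 0.0, 0.0, 1.0]]
0.0188 ['IKError', 'hand_in', 'observe', 'read_camera', 'tcp_to_grasp']
```

View pics/scene0.png

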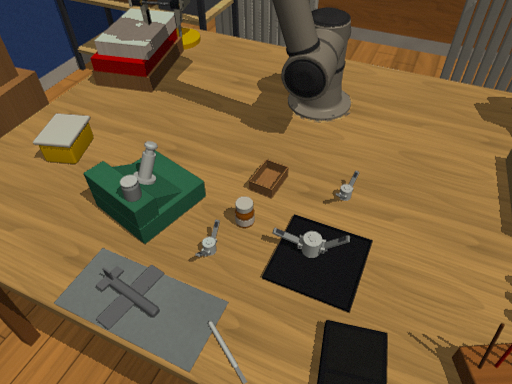

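View pics/side0.png

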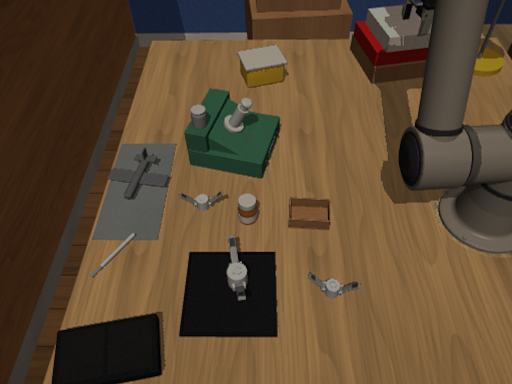

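View pics/wrist0.png

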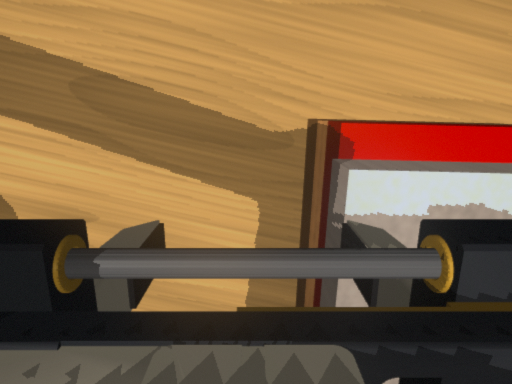

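Candidates for the cap in the scene view: (312,243) on the black tray, which is the largest; (209,245) and (347,190) are small ones on the bench. I choose (312,243). The tank port is at (148,160), the tin at (130,187), the jar at (245,212) and the box at (268,178). Next I measure them and take a close crop.

Run:
```python
from h import *
for n,boxes in [('scene',dict(cap=(265,215,360,265),port=(130,135,165,195),s1=(195,215,225,262),s2=(335,168,365,205))),('side',dict(cap=(215,230,260,305),port=(220,90,260,135),s1=(175,185,230,215),s2=(300,265,365,300)))]:
    d=pickle.load(open(n+'.pkl','rb')); W=pts(d)
    ims=[]
    for k,(a,b,c,e) in boxes.items():
        P=W[b:e,a:c].reshape(-1,3); P=P[np.isfinite(P).all(1)]
        if k!='port':
            Q=P[P[:,2]>0.012]
            print(n,k,'n',len(Q),'min',Q.min(0).round(3),'max',Q.max(0).round(3),'ztop',np.percentile(Q[:,2],[50,80,95]).round(3))
        im=cv2.resize(d['image'][b:e,a:c],(380,280),interpolation=cv2.INTER_CUBIC); ims.append(im)
    save(n+'_crops',np.vstack([np.hstack(ims[:2]),np.hstack(ims[2:])]))
```

```text
scene cap n 937 min [0.518 0.093 0.012] max [0.682 0.271 0.078] ztop [0.046 0.052 0.069]
scene s1 n 340 min [ 0.646 -0.05   0.013] max [ 0.752 -0.018  0.057] ztop [0.033 0.041 0.053]
scene s2 n 246 min [0.343 0.19  0.012] max [0.451 0.223 0.056] ztop [0.033 0.04  0.052]
side cap n 764 min [0.579 0.097 0.012] max [0.624 0.265 0.079] ztop [0.047 0.05  0.07 ]
side s1 n 324 min [ 0.643 -0.047  0.012] max [ 0.752 -0.015  0.054] ztop [0.031 0.04  0.05 ]
side s2 n 462 min [0.342 0.193 0.012] max [0.45  0.225 0.054] ztop [0.031 0.04  0.051]
```

View pics/scene_crops.png

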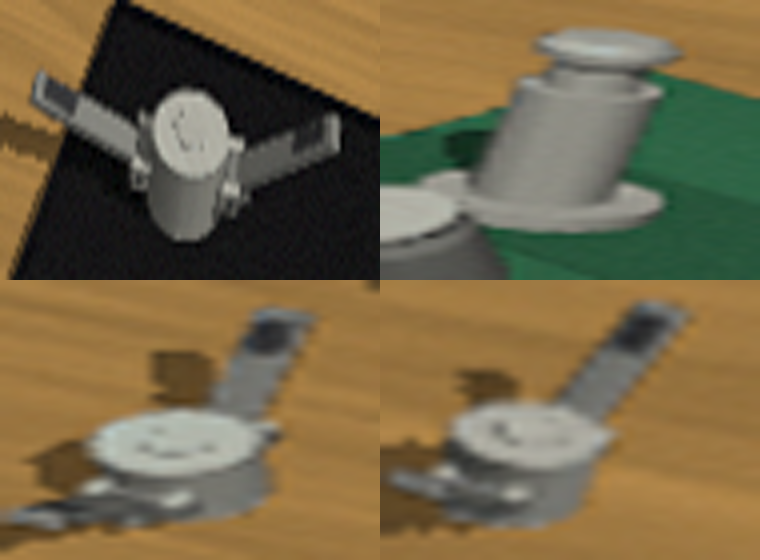

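View pics/side_crops.png

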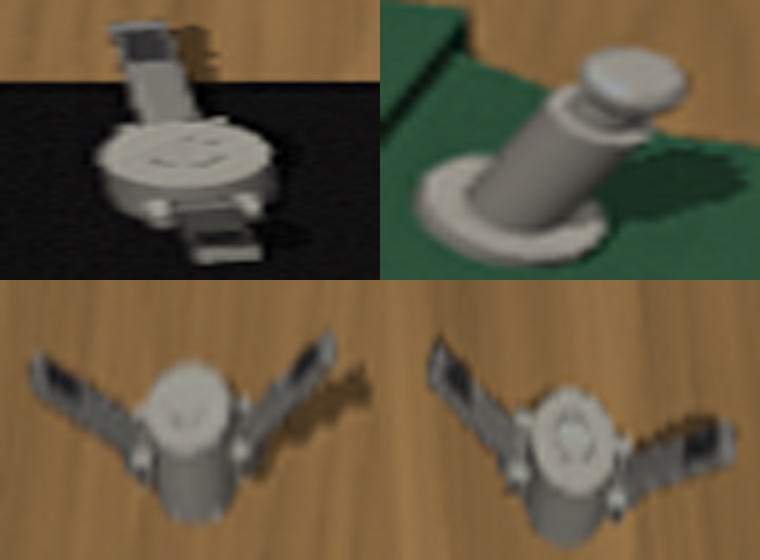

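Close crops agree: the tray cap (roof at z≈0.050, which is 4+46) is larger than the bench ones (tops about 0.04). Now I fit the poses.

```bash
cat > fit.py <<'E'
from h import *
from scipy.optimize import least_squares
# profile of revolution: list of (s,r) with s=down neck
prof=np.array([(0,0),(0,12),(4,16),(9,16),(9,11),(28,11),(28,16),(90,16),(90,28),(98.5,28)])/1e3
def segd(s,r,prof):
    p=np.stack([s,r],-1)[:,None]; a=prof[:-1][None]; b=prof[1:][None]
    t=np.clip(((p-a)*(b-a)).sum(-1)/((b-a)**2).sum(-1),0,1)
    return np.linalg.norm(p-(a+t[...,None]*(b-a)),axis=-1).min(1)
def portres(q,P):
    x,y,z,lean,yaw=q
    ax=np.array([-np.sin(lean)*np.cos(yaw),-np.sin(lean)*np.sin(yaw),np.cos(lean)])
    v=P-np.array([x,y,z]); h=v@ax; r=np.linalg.norm(v-h[:,None]*ax,axis=1)
    return segd(-h,r,prof)
E
python3 - <<'E'
from fit import *
C={}
for n in ['scene','side']:
    d=pickle.load(open(n+'.pkl','rb')); W=pts(d); im=d['image'].astype(int)
    ok=np.isfinite(W).all(-1); C[n]=(W,im,ok)
    g=(im[...,1]>im[...,0]*1.5)&(im[...,1]>im[...,2]*1.1)&ok
    P=W[g]; P=P[(P[:,2]>0.0)&(P[:,2]<.3)]
    top=P[(abs(P[:,2]-.12)<.004)]; low=P[abs(P[:,2]-.06)<.003]
    for nm,Q in (('top',top),('low',low)):
        if len(Q)>20:
            r=cv2.minAreaRect((Q[:,:2]*1e3).astype(np.float32)); print(n,nm,len(Q),np.round(r[0],1),np.round(r[1],1),round(r[2],2),np.median(Q[:,2]).round(4))
    # panel
    Q=P[(P[:,2]>.068)&(P[:,2]<.112)]
    # robust plane fit
    best=None;rng=np.random.default_rng(0)
    for _ in range(400):
        a=Q[rng.choice(len(Q),3,False)]; nn=np.cross(a[1]-a[0],a[2]-a[0]); l=np.linalg.norm(nn)
        if l<1e-6: continue
        nn/=l; nn*=np.sign(nn[2]+1e-9)
        if nn[2]<.7: continue
        m=abs((Q-a[0])@nn)<.002
        if best is None or m.sum()>best.sum(): best=m
    c=Q[best].mean(0); nn=np.linalg.svd(Q[best]-c)[2][2]; nn*=np.sign(nn[2])
    print(n,'panel',best.sum(),len(Q),nn.round(3),'lean',np.degrees(np.arccos(nn[2])).round(1),'front yaw',np.degrees(np.arctan2(nn[1],nn[0])).round(1))
    np.savez(n+'_panel.npz',c=c,nn=nn)
E
```

```text
scene top 1168 [ 664.7 -262.4] [201.4 127.2] 74.77 0.1214
scene low 1157 [ 625.  -251.2] [200.1 208.5] 74.71 0.0611
scene panel 576 1457 [-0.435  0.12   0.892] lean 26.8 front yaw 164.6
side top 736 [ 695.  -267.5] [202.   60.3] 74.28 0.1188
side low 1242 [ 620.7 -246.9] [200.3 205.6] 73.98 0.0592
side panel 685 1267 [-0.426  0.12   0.897] lean 26.3 front yaw 164.3
```

Run:
```python
from fit import *
allP=[]
for n in ['scene','side']:
    d=pickle.load(open(n+'.pkl','rb')); W=pts(d); im=d['image'].astype(int)
    ok=np.isfinite(W).all(-1)
    grey=(im.max(-1)-im.min(-1)<30)&ok
    P=W[grey]; P=P[(np.linalg.norm(P[:,:2]-[.615,-.245],axis=1)<.07)&(P[:,2]>.09)&(P[:,2]<.19)]
    # remove tin later by residual
    for yawfix in (np.radians(-15.6),):
        f=lambda q:np.clip(portres([q[0],q[1],q[2],np.radians(27),yawfix],P),0,.02)
        s=least_squares(f,[.599,-.242,.173],loss='soft_l1',f_scale=.001)
        s2=least_squares(lambda q:portres(q,P),[*s.x,.47,yawfix],loss='soft_l1',f_scale=.001)
        print(n,len(P),s.x.round(4),np.median(f(s.x)).round(4),'free',s2.x.round(4),np.degrees(s2.x[3:]).round(1),np.median(s2.fun).round(4))
    # tin
    T=W[grey]; T=T[(T[:,2]>.13)&(T[:,2]<.18)&(np.linalg.norm(T[:,:2]-[.70,-.27],axis=1)<.07)]
    print('tin',len(T),T.min(0).round(3),T.max(0).round(3))
    # cap
    Q=W[ok]; Q=Q[(np.linalg.norm(Q[:,:2]-[.60,.18],axis=1)<.1)&(Q[:,2]>.008)]
    roof=Q[(abs(Q[:,2]-.050)<.0025)&(np.linalg.norm(Q[:,:2]-[.60,.18],axis=1)<.03)]
    cc,rr=cv2.minEnclosingCircle((roof[:,:2]*1e3).astype(np.float32)); print(n,'roof',len(roof),np.round(cc,1),round(rr,1),roof.mean(0).round(4))
    arms=Q[(np.linalg.norm(Q[:,:2]-np.array(cc)/1e3,axis=1)>.034)&(Q[:,2]>.03)]
    u=np.linalg.svd(arms[:,:2]-arms[:,:2].mean(0))[2][0]; print('armdir',np.degrees(np.arctan2(u[1],u[0])).round(1),len(arms),arms.mean(0).round(3))
    for sgn in (1,-1):
        a=arms[(arms[:,1]-cc[1]/1e3)*sgn>0]; 
        if len(a)>5: m=a[:,:2].mean(0)-np.array(cc)/1e3; print('  arm',sgn,len(a),np.degrees(np.arctan2(m[1],m[0])).round(1),'ends',a[:,1].min().round(3),a[:,1].max().round(3),a[:,2].min().round(3),a[:,2].max().round(3))
    # jar, box
    for nm,c in (('jar',None),):
        pass
```

```text
scene 585 [ 0.5849 -0.2426  0.1744] 0.0009 free [ 0.5851 -0.2425  0.1745  0.4681 -0.2777] [ 26.8 -15.9] 0.0009
tin 243 [ 0.692 -0.233  0.13 ] [ 0.732 -0.201  0.174]
scene roof 210 [602.5 183.5] 22.2 [0.6036 0.1841 0.0503]
armdir 100.5 340 [0.605 0.179 0.052]
  arm 1 166 99.2 ends 0.215 0.263 0.034 0.078
  arm -1 174 -78.4 ends 0.093 0.151 0.032 0.058
side 526 [ 0.5849 -0.2402  0.1719] 0.0011 free [ 0.5826 -0.239   0.1698  0.5608 -0.2943] [ 32.1 -16.9] 0.0016
tin 135 [ 0.691 -0.231  0.13 ] [ 0.73  -0.2    0.172]
side roof 222 [600.9 186.9] 21.9 [0.6007 0.1871 0.0493]
armdir 100.5 293 [0.605 0.168 0.05 ]
  arm 1 102 100.3 ends 0.221 0.265 0.038 0.079
  arm -1 191 -79.3 ends 0.097 0.155 0.03 0.055
```

```bash
cat >> h.py <<'E'
def proj(d,P):
    T=np.linalg.inv(np.array(d['cam_to_world'])); P=np.atleast_2d(P); c=P@T[:3,:3].T+T[:3,3]
    f=d['z_map'].shape[0]/2/np.tan(np.radians(d['fov_y'])/2)
    return np.stack([c[:,0]/c[:,2]*f+d['cx'],c[:,1]/c[:,2]*f+d['cy']],-1)
E
cat > ov.py <<'E'
from h import *
def portpts(p,yaw,lean=np.radians(27)):
    ax=np.array([-np.sin(lean)*np.cos(yaw),-np.sin(lean)*np.sin(yaw),np.cos(lean)])
    yy=np.array([-np.sin(yaw),np.cos(yaw),0]); xx=np.cross(yy,ax); t=np.linspace(0,2*np.pi,60)
    return [np.array(p)-s*ax+r*(np.cos(t)[:,None]*xx+np.sin(t)[:,None]*yy) for s,r in ((0,.012),(.004,.016),(.009,.016),(.028,.016),(.09,.016),(.09,.028))]
def tankpts(o,yaw):
    c=np.cos(yaw);s=np.sin(yaw);R=np.array([[c,-s],[s,c]])
    q=np.array([(-105,-100),(105,-100),(105,100),(-105,100),(-105,-100)])/1e3@R.T+np.array(o)[:2]
    r=np.array([(105,-100),(105,100)])/1e3@R.T+np.array(o)[:2]
    return [np.c_[q,np.full(5,.06)],np.c_[q,np.zeros(5)],np.c_[r,np.full(2,.12)]]
def draw(d,lines,box,name,k=4):
    a,b,c,e=box; im=cv2.resize(d['image'][b:e,a:c],None,fx=k,fy=k,interpolation=cv2.INTER_CUBIC)
    for L,col in lines:
        u=((proj(d,L)-[a,b]+.5)*k*8).astype(np.int32); cv2.polylines(im,[u],False,col,1,cv2.LINE_AA,3)
    save(name,im)
E
python3 - <<'E'
from ov import *
yaw=np.radians(-15.6)
for n,box in (('scene',(75,125,215,245)),('side',(175,80,290,185))):
    d=pickle.load(open(n+'.pkl','rb'))
    L=[(l,(255,0,0)) for l in portpts([.585,-.2413,.173],yaw)]+[(l,(255,255,0)) for l in tankpts([.623,-.249],yaw)]
    draw(d,L,box,n+'_ov',5)
    W=pts(d)
    for uv in ([(150,146)] if n=='scene' else [(246,103)]): print(n,W[uv[1],uv[0]].round(4))
E
```

```text
scene [ 0.5988 -0.2351  0.1782]
side [ 0.5882 -0.2309  0.1736]
```

View pics/scene_ov.png

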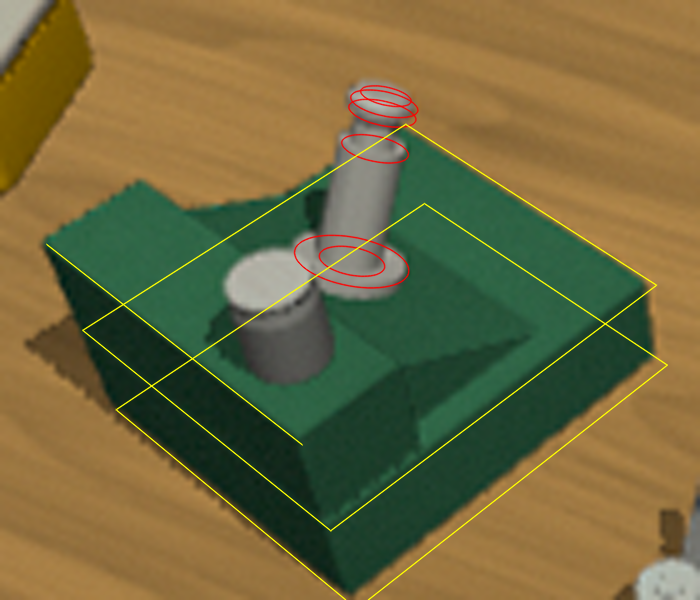

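View pics/side_ov.png

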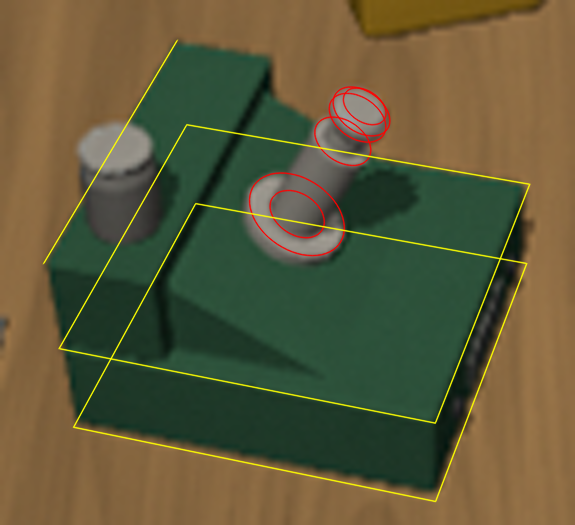

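```bash
cat > mv.py <<'E'
from h import *
from scipy.spatial.transform import Rotation as Ro
def down(yawdeg): # tool down with tool x at yaw
    return Ro.from_euler('xyz',[np.pi,0,np.radians(yawdeg)])
def tilt(yawdeg,lean=27): # tool x level at yaw, tool z tilted towards tool y
    return down(yawdeg)*Ro.from_rotvec([-np.radians(lean),0,0])
def rel(p,R,base=None):
    s=robot.observe() 
    p0,R0=(s['tool_pos'],Ro.from_euler('xyz',s['tool_rot'])) if base is None else base
    w=(R0.inv()*R).as_rotvec()/(np.pi/2); t=R0.inv().apply(np.array(p)-p0)/.3
    print('rel w',w.round(4),'t',t.round(4),'mm',np.round(t*300,1),'deg',np.round(w*90,1)); return w,t
def st():
    s=robot.observe(); print({k:np.round(s[k],4).tolist() for k in('time','tool_pos','tool_rot','contact_force','torque','qpos','opening')})
E
python3 - <<'E'
from mv import *
rel([.38,-.15,.24],down(60)); rel([.602,.185,.20],down(100.5)); 
R=tilt(74.4); print(R.as_matrix().round(3))
E
```

```text
rel w [-7.000e-04 -4.000e-04 -5.236e-01] t [ 1.1232 -0.9793 -0.0447] mm [ 337.  -293.8  -13.4] deg [ -0.1  -0.  -47.1]
rel w [-5.000e-04 -6.000e-04 -9.736e-01] t [ 2.0934 -1.9028  0.0899] mm [ 628.  -570.8   27. ] deg [ -0.   -0.1 -87.6]
[[ 0.269  0.858  0.437]
 [ 0.963 -0.24  -0.122]
 [-0.     0.454 -0.891]]
```

arm_command --motion '[[[0, 0, -0.45, 0.85, -0.8, -0.05, 1], [0, 0, -0.45, 0.85, -0.8, -0.05, 1], [0, 0, -0.45, 0.85, -0.8, -0.05, 1], [0, 0, -0.45, 0.85, -0.8, -0.05, 1], [0, 0, -0.45, 0.85, -0.8, -0.05, 1], [0, 0, -0.45, 0.85, -0.8, -0.05, 1], [0, 0, -0.45, 0.85, -0.8, -0.05, 1], [0, 0, -0.45, 0.85, -0.8, -0.05, 1]]]'

```text
time: 0.95
tool_pos: [0.3144, -0.2162, 0.242]
tool_rot: [3.141, -0.002, 0.939]
contact_force: [-0.8, -1.0, -0.5]
opening: 0.0921
```

Run:
```python
from mv import *
st(); rel([.602,.185,.20],down(100.5))
```

```text
{'time': 0.95, 'tool_pos': [0.3144, -0.2162, 0.242], 'tool_rot': [3.1413, -0.0017, 0.9394], 'contact_force': [-0.8407, -0.9764, -0.5403], 'torque': [-0.0781, -0.0486, -0.0025], 'qpos': [-0.8054, 0.0597, 1.8443, 0.0018, 1.2376, -0.1746], 'opening': 0.0921}
rel w [ 0.0006 -0.0009 -0.5186] t [ 1.6451 -0.0155  0.1427] mm [493.5  -4.6  42.8] deg [  0.1  -0.1 -46.7]
```

arm_command --motion '[[[0, 0, -0.45, 1.0, 0, 0, 1], [0, 0, -0.45, 1.0, 0, 0, 1], [0, 0, -0.45, 1.0, 0, 0, 1], [0, 0, -0.45, 1.0, 0, 0, 1], [0, 0, -0.45, 1.0, 0, 0, 1], [0, 0, -0.45, 1.0, 0, 0, 1], [0, 0, -0.45, 1.0, 0, 0, 1], [0, 0, -0.45, 1.0, 0, 0, 1]]]'

```text
time: 1.75
tool_pos: [0.4911, 0.02, 0.241]
tool_rot: [-3.14, 0.0, 1.64]
contact_force: [-0.5, -0.3, -0.0]
opening: 0.0917
```

Run:
```python
from mv import *
st(); rel([.602,.185,.20],down(100.5))
```

```text
{'time': 1.75, 'tool_pos': [0.4911, 0.02, 0.241], 'tool_rot': [-3.1399, 0.0004, 1.6405], 'contact_force': [-0.48, -0.2834, -0.0373], 'torque': [-0.0762, -0.044, -0.0113], 'qpos': [-0.1149, 0.2699, 1.5869, -0.0007, 1.2863, -0.1844], 'opening': 0.0917}
rel w [-0.0011  0.0002 -0.0723] t [0.523  0.4074 0.1357] mm [156.9 122.2  40.7] deg [-0.1  0.  -6.5]
```

arm_command --motion '[[[0, 0, -0.072, 0.523, 0.407, 0.13, 1], [0, 0, -0.072, 0.523, 0.407, 0.13, 1], [0, 0, -0.072, 0.523, 0.407, 0.13, 1], [0, 0, -0.072, 0.523, 0.407, 0.13, 1], [0, 0, -0.072, 0.523, 0.407, 0.13, 1], [0, 0, -0.072, 0.523, 0.407, 0.13, 1]]]'

```text
time: 2.35
tool_pos: [0.6022, 0.1833, 0.2015]
tool_rot: [-3.139, 0.001, 1.751]
contact_force: [-0.1, -0.2, 0.5]
opening: 0.0919
```

Run:
```python
from mv import *
d=snap('wrist'); st(); save('wrist1',d['image'])
rel([.602,.185,.20],down(100.5))
print('tcp px',proj(d,robot.observe()['tool_pos']), 'cap roof px',proj(d,[.602,.185,.05]))
```

```text
{'time': 2.4, 'tool_pos': [0.602, 0.1826, 0.2024], 'tool_rot': [-3.1403, 0.0008, 1.7502], 'contact_force': [0.0988, -0.6592, 0.17], 'torque': [0.0182, -0.1381, -0.0147], 'qpos': [0.1732, 0.554, 1.2498, -0.0008, 1.3391, -0.006], 'opening': 0.0914}
rel w [-0.0008  0.0005 -0.0025] t [0.0078 0.0013 0.008 ] mm [2.3 0.4 2.4] deg [-0.1  0.  -0.2]
tcp px [[253.24319964 240.23683567]] cap roof px [[253.71466861 175.88595532]]
```

View pics/wrist1.png

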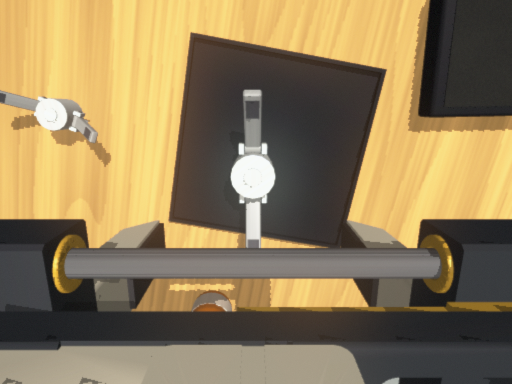

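Run:
```python
from mv import *
d=pickle.load(open('wrist.pkl','rb')); im=d['image']
m=(im.min(-1)>200).astype(np.uint8); m[:140]=0;m[205:]=0;m[:,:225]=0;m[:,285:]=0
c=max(cv2.findContours(m,cv2.RETR_EXTERNAL,cv2.CHAIN_APPROX_NONE)[0],key=cv2.contourArea)
print(cv2.minEnclosingCircle(c),cv2.boundingRect(c))
f=192/np.tan(np.radians(d['fov_y'])/2); T=np.array(d['cam_to_world'])
(u,v),r=cv2.minEnclosingCircle(c)
ray=T[:3,:3]@[(u-d['cx'])/f,(v-d['cy'])/f,1]; k=(.05-T[2,3])/ray[2]; C=T[:3,3]+k*ray; print('roof',C.round(4),'rad',r*k/f)
W=pts(d); P=W[150:200,230:276].reshape(-1,3); P=P[np.isfinite(P).all(1)&(abs(P[:,2]-.05)<.004)]; print(len(P),P.mean(0).round(4),(P.max(0)+P.min(0))/2)
A=W[85:135,240:266].reshape(-1,3);A=A[np.isfinite(A).all(1)&(A[:,2]>.03)]; mm=A.mean(0)-C; print('arm dir',np.degrees(np.arctan2(mm[1],mm[0])),A.max(0),A.min(0))
rel([C[0],C[1],.020],down(100.5))
```

```text
((253.7985076904297, 179.5223846435547), 25.114171981811523) (231, 155, 44, 48)
roof [0.6027 0.1815 0.05  ] rad 0.024432091167279697
1522 [0.6008 0.1843 0.0493] [0.60089447 0.18365782 0.04929406]
arm dir 101.85736319764104 [0.60048222 0.26320206 0.07718205] [0.5790555  0.22237221 0.04397368]
rel w [-0.0008  0.0005 -0.0025] t [-0.0038  0.0024  0.608 ] mm [ -1.1   0.7 182.4] deg [-0.1  0.  -0.2]
```

arm_command --motion '[[[0, 0, 0, 0.005, 0, 0.17, 1], [0, 0, 0, 0.005, 0, 0.34, 1], [0, 0, 0, 0.005, 0, 0.45, 1], [0, 0, 0, 0.005, 0, 0.53, 1], [0, 0, 0, 0.005, 0, 0.58, 1], [0, 0, 0, 0.005, 0, 0.605, 1], [0, 0, 0, 0.005, 0, 0.605, 1]]]'

```text
time: 3.1
tool_pos: [0.6022, 0.1851, 0.0216]
tool_rot: [3.141, 0.0, 1.751]
contact_force: [0.2, 0.5, -0.0]
opening: 0.0914
```

Run:
```python
from mv import *
st()
d=snap('wrist');  save('wrist2',d['image'])
d=snap('side');  save('side2',cv2.resize(d['image'][200:330,160:330],None,fx=4,fy=4))
```

```text
{'time': 3.1, 'tool_pos': [0.6022, 0.1851, 0.0216], 'tool_rot': [3.1414, 0.0002, 1.7505], 'contact_force': [0.2274, 0.4646, -0.0296], 'torque': [0.0086, -0.1226, -0.0164], 'qpos': [0.1767, 0.7412, 1.4435, -0.0003, 0.9568, -0.0028], 'opening': 0.0914}
```

View pics/wrist2.png

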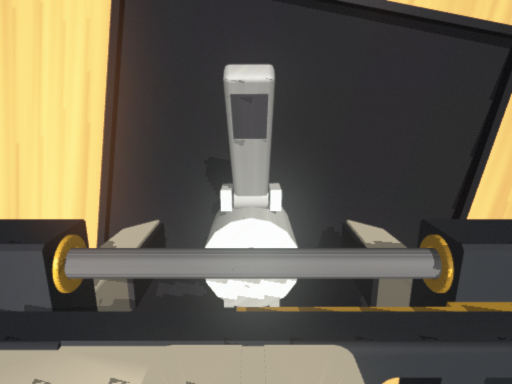

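View pics/side2.png

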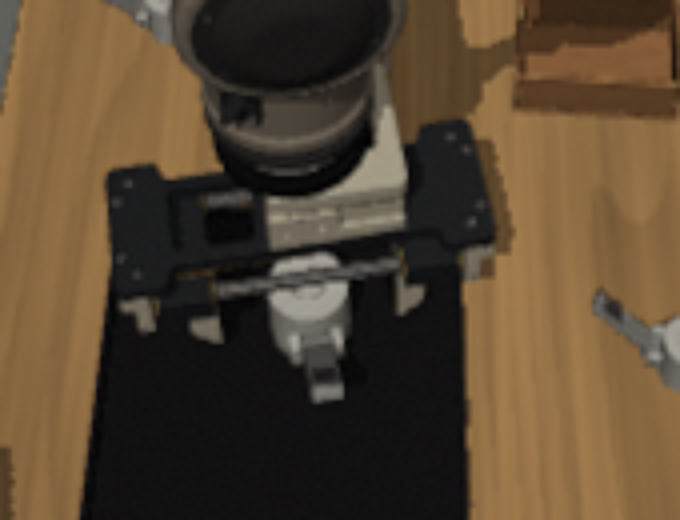

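Run:
```python
from mv import *
d=pickle.load(open('wrist.pkl','rb')); s=robot.observe(); p=s['tool_pos']
c=np.array([p[0],p[1],.05]); print(proj(d,c))
R=Ro.from_euler('xyz',s['tool_rot']).as_matrix(); t=np.linspace(0,6.28,50)
for off in (-.003,0,.003): print(off,proj(d,c+off*R[:,0]).round(1))
ring=c+.022*(np.cos(t)[:,None]*R[:,0]+np.sin(t)[:,None]*R[:,1]); q=proj(d,ring); print(q.min(0),q.max(0))
im=d['image'][180:330,180:330].copy(); im=cv2.resize(im,None,fx=4,fy=4,interpolation=cv2.INTER_CUBIC)
cv2.polylines(im,[((q-180+.5)*4).astype(np.int32)],True,(255,0,0),1); save('w2ov',im)
```

```text
[[256.08162976 262.72515594]]
-0.003 [[256.1 269. ]]
0 [[256.1 262.7]]
0.003 [[256.1 256.4]]
[205.46082421 214.61711364] [306.74721393 307.15191751]
```

View pics/w2ov.png

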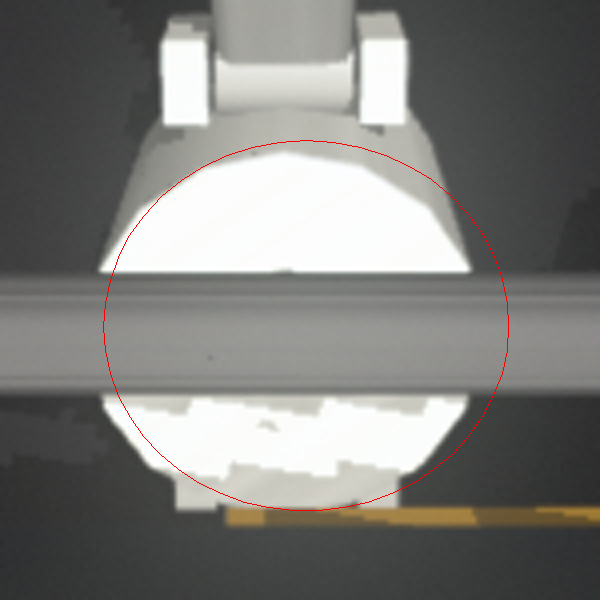

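arm_command --motion '[[[0, 0, 0, 0.004, -0.006, 0.004, 1], [0, 0, 0, 0.004, -0.006, 0.004, 0.2], [0, 0, 0, 0.004, -0.006, 0.004, -0.1], [0, 0, 0, 0.004, -0.006, 0.004, -0.3], [0, 0, 0, 0.004, -0.006, 0.004, -0.5], [0, 0, 0, 0.004, -0.006, 0.004, -0.5], [0, 0, 0, 0.004, -0.006, 0.004, -0.5]]]' --grip_force 35

```text
time: 3.9
tool_pos: [0.6, 0.1869, 0.0199]
tool_rot: [-3.142, 0.0, 1.752]
contact_force: [-0.3, -0.7, -0.2]
opening: 0.0487
```

Run:
```python
from mv import *
st()
```

```text
{'time': 3.9, 'tool_pos': [0.6, 0.1869, 0.0199], 'tool_rot': [-3.1415, 0.0001, 1.7516], 'contact_force': [-0.2933, -0.6974, -0.1955], 'torque': [-0.0219, -0.0782, -0.02], 'qpos': [0.1802, 0.7412, 1.4491, -0.0001, 0.9514, -0.0006], 'opening': 0.0487}
```

arm_command --motion '[[[0, 0, 0, 0, 0, 0, -0.6], [0, 0, 0, 0, 0, 0, -0.6], [0, 0, 0, 0, 0, 0, -0.6], [0, 0, 0, 0, 0, 0, -0.6]]]'

```text
time: 4.3
tool_pos: [0.6004, 0.1869, 0.0201]
tool_rot: [3.141, 0.0, 1.752]
contact_force: [2.6, 0.9, -0.9]
opening: 0.0428
```

Run:
```python
from mv import *
st()
```

```text
{'time': 4.3, 'tool_pos': [0.6004, 0.1869, 0.0201], 'tool_rot': [3.1409, 0.0001, 1.7516], 'contact_force': [2.6346, 0.852, -0.8849], 'torque': [0.0926, -0.509, 0.0089], 'qpos': [0.1801, 0.7412, 1.4488, -0.0001, 0.951, -0.0006], 'opening': 0.0428}
```

arm_command --motion '[[[0, 0, 0, 0, 0, -0.05, -0.6], [0, 0, 0, 0, 0, -0.15, -0.6], [0, 0, 0, 0, 0, -0.3, -0.6], [0, 0, 0, 0, 0, -0.45, -0.6], [0, 0, 0, 0, 0, -0.6, -0.6], [0, 0, 0, 0, 0, -0.75, -0.6], [0, 0, 0, 0, 0, -0.8, -0.6]]]'

```text
time: 5.0
tool_pos: [0.6008, 0.1872, 0.2665]
tool_rot: [3.134, 0.0, 1.752]
contact_force: [0.6, -0.0, -3.7]
opening: 0.0428
```

Run:
```python
from mv import *
st()
d=snap('wrist');  save('wrist3',d['image'])
d=snap('side');  save('side3',d['image'])
yaw=np.radians(-15.6);l=np.radians(27)
ax=np.array([-np.sin(l)*np.cos(yaw),-np.sin(l)*np.sin(yaw),np.cos(l)]); p=np.array([.585,-.2413,.173])
# hover: mouth 60mm above end face; tcp 16 above mouth
t=p+ax*.11; print(t); rel(t,tilt(74.4))
```

```text
{'time': 5.0, 'tool_pos': [0.6008, 0.1872, 0.2665], 'tool_rot': [3.1339, 0.0001, 1.7517], 'contact_force': [0.5866, -0.0071, -3.7479], 'torque': [0.0392, -0.164, 0.0069], 'qpos': [0.1803, 0.5122, 1.1464, -0.0001, 1.4754, -0.0006], 'opening': 0.0428}
[ 0.53690067 -0.22787043  0.27101072]
rel w [-0.2914 -0.0687  0.2829] t [-1.3225 -0.4572 -0.0264] mm [-396.7 -137.2   -7.9] deg [-26.2  -6.2  25.5]
```

View pics/wrist3.png

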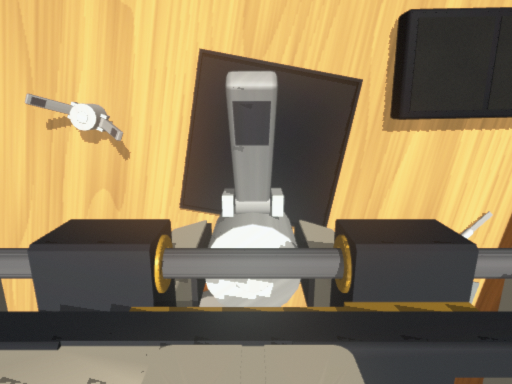

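View pics/side3.png

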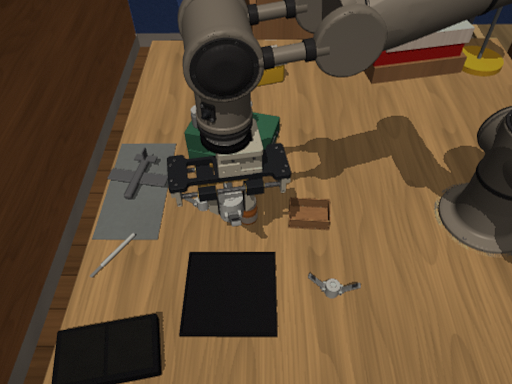

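arm_command --motion '[[[-0.02, 0, 0.02, -0.08, -0.03, -0.01, -0.6], [-0.04, 0, 0.04, -0.18, -0.06, -0.02, -0.6], [-0.07, 0, 0.07, -0.3, -0.1, -0.03, -0.6], [-0.1, -0.01, 0.1, -0.42, -0.14, -0.04, -0.6], [-0.13, -0.02, 0.13, -0.54, -0.18, -0.04, -0.6], [-0.16, -0.03, 0.16, -0.66, -0.23, -0.05, -0.6], [-0.18, -0.04, 0.18, -0.78, -0.27, -0.06, -0.6], [-0.2, -0.05, 0.2, -0.9, -0.31, -0.06, -0.6]]]'

```text
time: 5.9
tool_pos: [0.5551, -0.0963, 0.2763]
tool_rot: [2.823, 0.027, 1.429]
contact_force: [1.0, -0.4, -4.6]
opening: 0.0428
```

Run:
```python
from mv import *
st()
yaw=np.radians(-15.6);l=np.radians(27)
ax=np.array([-np.sin(l)*np.cos(yaw),-np.sin(l)*np.sin(yaw),np.cos(l)]); p=np.array([.585,-.2413,.173])
t=p+ax*.11; print(t); rel(t,tilt(74.4))
```

```text
{'time': 5.9, 'tool_pos': [0.5551, -0.0963, 0.2763], 'tool_rot': [2.823, 0.0271, 1.429], 'contact_force': [1.0016, -0.4295, -4.5531], 'torque': [0.0252, 0.192, 0.0342], 'qpos': [-0.3262, 0.2021, 1.6232, 0.0382, 0.9985, -0.2043], 'opening': 0.0428}
[ 0.53690067 -0.22787043  0.27101072]
rel w [-0.0959 -0.016   0.0834] t [-0.442  -0.0075  0.0286] mm [-132.6   -2.2    8.6] deg [-8.6 -1.4  7.5]
```

arm_command --motion '[[[-0.02, 0, 0.02, -0.1, 0, 0.0, -0.6], [-0.04, 0, 0.04, -0.21, 0, 0.01, -0.6], [-0.07, -0.01, 0.06, -0.32, 0, 0.015, -0.6], [-0.09, -0.016, 0.08, -0.4, 0, 0.02, -0.6], [-0.096, -0.016, 0.083, -0.44, -0.007, 0.0286, -0.6], [-0.096, -0.016, 0.083, -0.44, -0.007, 0.0286, -0.6]]]'

```text
time: 6.5
tool_pos: [0.5371, -0.2269, 0.2699]
tool_rot: [2.673, -0.002, 1.298]
contact_force: [-0.1, -0.0, -4.4]
opening: 0.043
```

Run:
```python
from mv import *
for n in ('wrist','scene','side'):
    d=snap(n);  save(n+'4',d['image'])
st()
yaw=np.radians(-15.6);l=np.radians(27)
ax=np.array([-np.sin(l)*np.cos(yaw),-np.sin(l)*np.sin(yaw),np.cos(l)]); p=np.array([.585,-.2413,.173])
t=p+ax*.11; print(t); rel(t,tilt(74.4))
```

```text
{'time': 6.65, 'tool_pos': [0.5388, -0.2255, 0.2717], 'tool_rot': [2.6701, -0.0009, 1.3008], 'contact_force': [0.3848, -0.1777, -3.4279], 'torque': [0.1596, 0.4334, -0.032], 'qpos': [-0.6123, 0.1786, 1.7191, 0.2136, 0.8078, -0.4558], 'opening': 0.0427}
[ 0.53690067 -0.22787043  0.27101072]
rel w [ 0.0002 -0.0012  0.0011] t [-0.0093 -0.0046  0.0003] mm [-2.8 -1.4  0.1] deg [ 0.  -0.1  0.1]
```

View pics/wrist4.png

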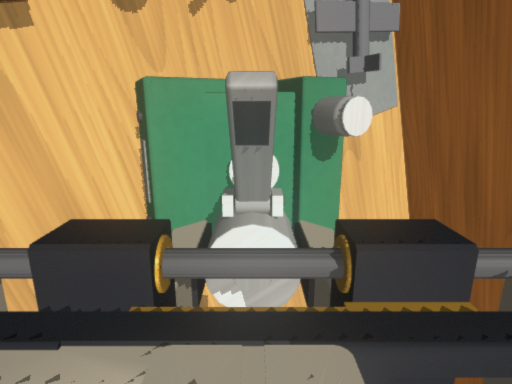

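View pics/scene4.png

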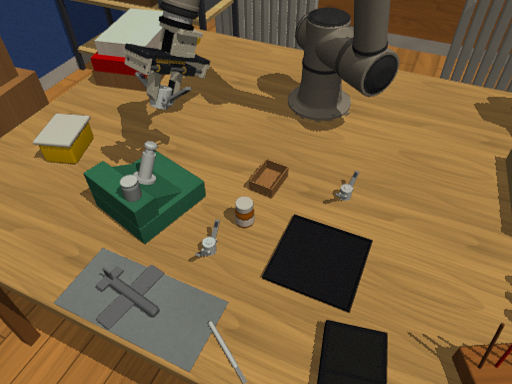

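View pics/side4.png

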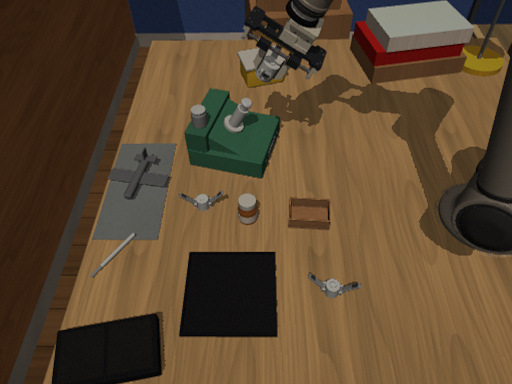

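```bash
cat >> ov.py <<'E'
def cappts(p,R,up=.016):
    M=R.as_matrix(); t=np.linspace(0,2*np.pi,60); ax=-M[:,2]; m=np.array(p)-up*ax
    return [m+h*ax+.022*(np.cos(t)[:,None]*M[:,0]+np.sin(t)[:,None]*M[:,1]) for h in (0,.046)]
E
python3 - <<'E'
from ov import *
from mv import *
yaw=np.radians(-15.6); s=robot.observe()
for n,box,k in (('scene',(120,60,220,200),4),('side',(210,30,310,150),4),('wrist',(190,110,330,250),4)):
    d=pickle.load(open(n+'.pkl','rb'))
    L=[(l,(255,0,0)) for l in portpts([.585,-.2413,.173],yaw)]+[(l,(255,255,0)) for l in cappts(s['tool_pos'],Ro.from_euler('xyz',s['tool_rot']))]
    draw(d,L,box,n+'_ov4',k)
E
python3 -c "
import cv2,numpy as np
a=[cv2.imread('pics/%s_ov4.png'%n) for n in('scene','side')]
h=max(i.shape[0] for i in a); cv2.imwrite('pics/ov4.png',np.hstack([np.pad(i,((0,h-i.shape[0]),(0,0),(0,0))) for i in a]))"
```

```text
(no output)
```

View pics/ov4.png

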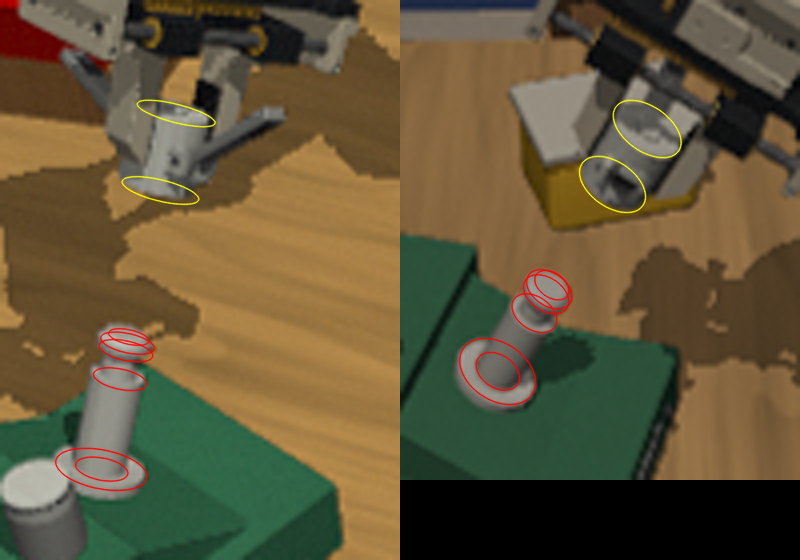

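View pics/wrist_ov4.png

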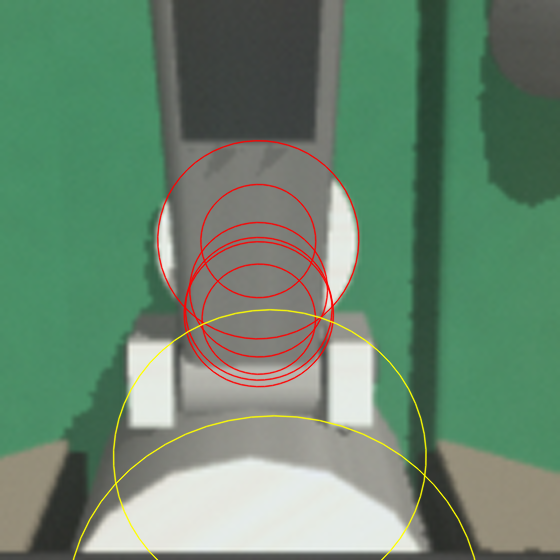

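```bash
python3 - <<'E'
from ov import *
from mv import *
s=robot.observe()
for n,box,k in (('scene',(130,75,200,120),9),('side',(240,45,300,90),9)):
    d=pickle.load(open(n+'.pkl','rb')); R=Ro.from_euler('xyz',s['tool_rot']);M=R.as_matrix()
    p=s['tool_pos']; m=p+.016*M[:,2]
    L=[(l,(255,255,0)) for l in cappts(p,R)]+[(np.array([m,m-.046*M[:,2]]),(255,0,0))]
    L+=[(np.array([m-.024*M[:,2]+sg*.026*M[:,0]-.006*M[:,1],m-.024*M[:,2]+sg*.026*M[:,0]+.006*M[:,1]]),(0,255,0)) for sg in(1,-1)]
    draw(d,L,box,n+'_ov5',k)
    e=1e-3; print(n,'px/mm x,y,z',[(proj(d,p+e*M[:,i])-proj(d,p)).round(2).tolist() for i in range(3)])
d=pickle.load(open('wrist.pkl','rb')); p=s['tool_pos'];M=Ro.from_euler('xyz',s['tool_rot']).as_matrix()
for dx in(-.003,-.0015,0): 
  c=p-.030*M[:,2]+dx*M[:,0]; print(dx,proj(d,c+.020*M[:,0]),proj(d,c-.02*M[:,0]),proj(d,c))
E
python3 -c "
import cv2,numpy as np
a=[cv2.imread('pics/%s_ov5.png'%n) for n in('scene','side')]
w=max(i.shape[1] for i in a); cv2.imwrite('pics/ov5.png',np.vstack([np.pad(i,((0,0),(0,w-i.shape[1]),(0,0))) for i in a])[:800])
d=cv2.imread('pics/wrist3.png'); cv2.imwrite('pics/w3z.png',cv2.resize(d[180:320,190:320],None,fx=4,fy=4))"
```

```text
scene px/mm x,y,z [[[0.28, 0.15]], [[-0.33, -0.0]], [[-0.09, 0.42]]]
side px/mm x,y,z [[[-0.11, 0.23]], [[-0.36, -0.22]], [[-0.19, 0.3]]]
-0.003 [[257.91321023 224.88960348]] [[257.77700654 309.87316469]] [[257.84266595 268.90532919]]
-0.0015 [[257.91871321 221.45604562]] [[257.78177288 306.89923602]] [[257.84778078 265.71396055]]
0 [[257.92424708 218.00322174]] [[257.78656409 303.90978188]] [[257.85292327 262.50533054]]
```

View pics/ov5.png

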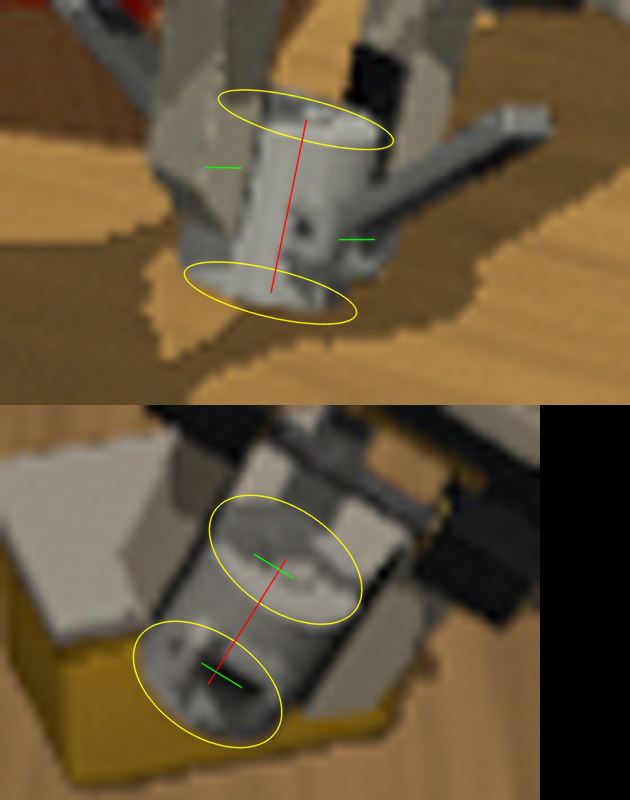

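View pics/w3z.png

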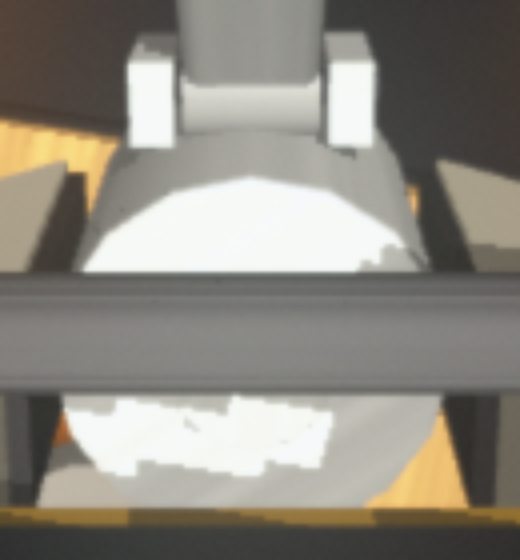

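arm_command --motion '[[[0, 0, 0, -0.004, -0.001, 0.06, -0.6], [0, 0, 0, -0.004, -0.001, 0.13, -0.6], [0, 0, 0, -0.004, -0.001, 0.19, -0.6], [0, 0, 0, -0.004, -0.001, 0.24, -0.6], [0, 0, 0, -0.004, -0.001, 0.26, -0.6], [0, 0, 0, -0.004, -0.001, 0.275, -0.6], [0, 0, 0, -0.004, -0.001, 0.275, -0.6]]]'

```text
time: 7.35
tool_pos: [0.5752, -0.2373, 0.1992]
tool_rot: [2.668, -0.0, 1.301]
contact_force: [0.1, -0.4, -3.3]
opening: 0.0425
```

```bash
cat > chk.py <<'E'
from ov import *
from mv import *
import sys
tag=sys.argv[1]; 
yaw=np.radians(-15.6);l=np.radians(27)
ax=np.array([-np.sin(l)*np.cos(yaw),-np.sin(l)*np.sin(yaw),np.cos(l)]); p=np.array([.585,-.2413,.173])
for n,box,k in (('scene',(115,105,195,180),9),('side',(220,75,285,130),9)):
    d=snap(n); draw(d,[],box,f'{n}_{tag}',k)
a=[cv2.imread(f'pics/{n}_{tag}.png') for n in('scene','side')]; h=max(i.shape[0] for i in a)
a=np.hstack([np.pad(i,((0,h-i.shape[0]),(0,0),(0,0))) for i in a]); sc=800/a.shape[1]; cv2.imwrite(f'pics/b_{tag}.png',cv2.resize(a,None,fx=sc,fy=sc,interpolation=cv2.INTER_AREA))
st(); s=robot.observe(); v=s['tool_pos']-p; M=Ro.from_euler('xyz',s['tool_rot']).as_matrix()
print('above endface',(v@ax*1e3).round(1),'tool-frame offset',(M.T@v*1e3).round(1),'force tool',(M.T@s['contact_force']).round(1))
print('deg err',np.degrees((tilt(74.4).inv()*Ro.from_matrix(M)).as_rotvec()).round(2))
E
python3 chk.py a
```

```text
{'time': 7.45, 'tool_pos': [0.5752, -0.2376, 0.2], 'tool_rot': [2.6665, 0.0004, 1.3005], 'contact_force': [0.0063, -0.553, -3.4615], 'torque': [0.1477, 0.4157, 0.0385], 'qpos': [-0.5888, 0.3206, 1.7426, 0.2423, 0.6379, -0.4815], 'opening': 0.0425}
above endface 28.8 tool-frame offset [  0.9   3.1 -28.8] force tool [-0.5 -1.4  3.1]
deg err [-0.22  0.03 -0.11]
```

View pics/b_a.png

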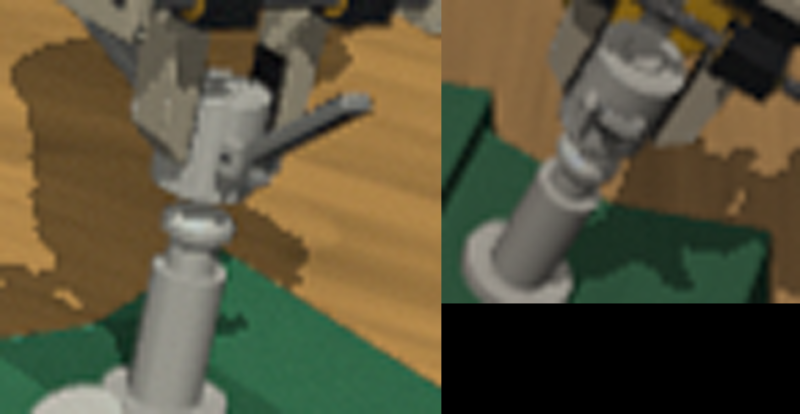

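arm_command --motion '[[[0, 0, 0, 0.001, -0.003, 0.02, -0.6], [0, 0, 0, 0.002, -0.005, 0.035, -0.6], [0, 0, 0, 0.002, -0.005, 0.045, -0.6], [0, 0, 0, 0.002, -0.005, 0.052, -0.6], [0, 0, 0, 0.002, -0.005, 0.052, -0.6]]]'

```text
time: 7.95
tool_pos: [0.5808, -0.2385, 0.1843]
tool_rot: [2.668, -0.0, 1.3]
contact_force: [-0.5, 0.5, -2.7]
opening: 0.0425
```

```bash
python3 chk.py b
```

```text
{'time': 8.05, 'tool_pos': [0.5808, -0.2386, 0.1847], 'tool_rot': [2.6675, 0.0002, 1.3004], 'contact_force': [0.03, 0.2615, -2.7036], 'torque': [0.1078, 0.4155, -0.0152], 'qpos': [-0.5839, 0.3489, 1.7482, 0.25, 0.605, -0.4879], 'opening': 0.0429}
above endface 12.6 tool-frame offset [  1.5   1.1 -12.6] force tool [ 0.3 -1.3  2.4]
deg err [-0.17  0.04 -0.1 ]
```

View pics/b_b.png

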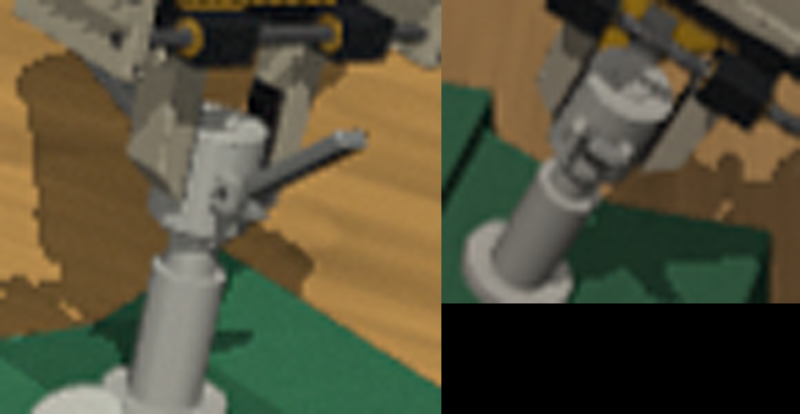

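arm_command --motion '[[[0, 0, 0, 0, 0, 0.007, -0.6], [0, 0, 0, 0, 0, 0.014, -0.6], [0, 0, 0, 0, 0, 0.021, -0.6], [0, 0, 0, 0, 0, 0.021, -0.6]]]'

```text
time: 8.45
tool_pos: [0.5835, -0.2392, 0.1787]
tool_rot: [2.668, -0.0, 1.301]
contact_force: [-0.7, -0.5, -3.9]
opening: 0.0425
```

```bash
python3 chk.py c
```

```text
{'time': 8.55, 'tool_pos': [0.5835, -0.2393, 0.179], 'tool_rot': [2.6676, 0.0001, 1.3005], 'contact_force': [-0.0616, -0.0753, -3.5246], 'torque': [0.1286, 0.4786, -0.0202], 'qpos': [-0.582, 0.3608, 1.7482, 0.253, 0.5933, -0.4904], 'opening': 0.0426}
above endface 6.2 tool-frame offset [ 1.6  1.  -6.2] force tool [-0.1 -1.6  3.1]
deg err [-0.16  0.05 -0.1 ]
```

arm_command --motion '[[[0, 0, 0, 0, 0, 0.01, -0.6], [0, 0, 0, 0, 0, 0.02, -0.6], [0, 0, 0, 0, 0, 0.03, -0.6], [0, 0, 0, 0, 0, 0.04, -0.6], [0, 0, 0, 0, 0, 0.04, -0.6]]]'

```text
time: 9.05
tool_pos: [0.5888, -0.2407, 0.1678]
tool_rot: [2.668, -0.0, 1.3]
contact_force: [0.7, -0.6, -2.4]
opening: 0.0427
```

```bash
python3 chk.py d
```

```text
{'time': 9.15, 'tool_pos': [0.5888, -0.2407, 0.1683], 'tool_rot': [2.6677, 0.0, 1.3004], 'contact_force': [-0.1581, 1.0497, -3.6225], 'torque': [0.1445, 0.4798, 0.0095], 'qpos': [-0.5786, 0.3835, 1.7474, 0.2588, 0.5715, -0.4952], 'opening': 0.0427}
above endface -5.8 tool-frame offset [1.6 1.  5.8] force tool [ 1. -2.  3.]
deg err [-0.15  0.05 -0.1 ]
```

View pics/b_d.png

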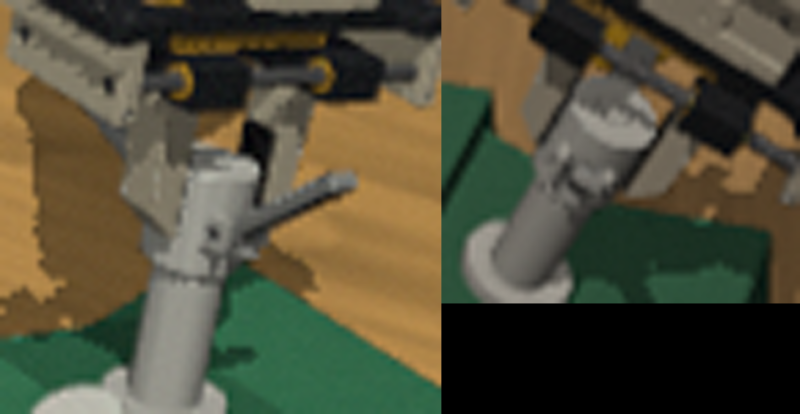

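arm_command --motion '[[[0, 0, 0, 0, 0, 0.008, -0.6], [0, 0, 0, 0, 0, 0.016, -0.6], [0, 0, 0, 0, 0, 0.024, -0.6], [0, 0, 0, 0, 0, 0.032, -0.6], [0, 0, 0, 0, 0, 0.04, -0.6], [0, 0, 0, 0, 0, 0.04, -0.6]]]'

```text
time: 9.75
tool_pos: [0.5941, -0.2421, 0.1573]
tool_rot: [2.668, -0.0, 1.3]
contact_force: [-0.1, 0.7, -3.9]
opening: 0.0425
```

```bash
python3 chk.py e
```

```text
{'time': 9.85, 'tool_pos': [0.5941, -0.2422, 0.1577], 'tool_rot': [2.6676, 0.0001, 1.3004], 'contact_force': [0.4967, 0.0337, -3.4723], 'torque': [0.1589, 0.3943, 0.0027], 'qpos': [-0.5752, 0.4061, 1.7458, 0.265, 0.5503, -0.5003], 'opening': 0.0425}
above endface -17.7 tool-frame offset [ 1.6  1.  17.7] force tool [ 0.2 -1.2  3.3]
deg err [-0.16  0.05 -0.1 ]
```

About 3.8 mm is left by the model; I go in 1 mm steps until the force rises.

arm_command --motion '[[[0, 0, 0, 0, 0, 0.003, -0.6], [0, 0, 0, 0, 0, 0.006, -0.6], [0, 0, 0, 0, 0, 0.009, -0.6], [0, 0, 0, 0, 0, 0.011, -0.6], [0, 0, 0, 0, 0, 0.011, -0.6]]]'

```text
time: 10.35
tool_pos: [0.5955, -0.2426, 0.1547]
tool_rot: [2.668, 0.0, 1.3]
contact_force: [0.7, -0.2, -2.7]
opening: 0.0425
```

```bash
python3 chk.py f
```

```text
{'time': 10.45, 'tool_pos': [0.5955, -0.2426, 0.1548], 'tool_rot': [2.6674, 0.0002, 1.3005], 'contact_force': [-0.6967, 0.5855, -3.4281], 'torque': [0.1194, 0.4089, -0.0017], 'qpos': [-0.5743, 0.4123, 1.7452, 0.2667, 0.5445, -0.5018], 'opening': 0.0428}
above endface -21.0 tool-frame offset [ 1.6  1.  21. ] force tool [ 0.4 -2.3  2.7]
deg err [-0.17  0.04 -0.1 ]
```

arm_command --motion '[[[0, 0, 0, 0, 0, 0.003, -0.6], [0, 0, 0, 0, 0, 0.005, -0.6], [0, 0, 0, 0, 0, 0.007, -0.6], [0, 0, 0, 0, 0, 0.007, -0.6]]]'

```text
time: 10.85
tool_pos: [0.5961, -0.2428, 0.1541]
tool_rot: [2.667, 0.0, 1.301]
contact_force: [-8.6, 2.5, 5.9]
opening: 0.0427
```

```bash
python3 chk.py g
```

```text
{'time': 10.95, 'tool_pos': [0.5961, -0.2428, 0.1541], 'tool_rot': [2.6669, 0.0004, 1.3007], 'contact_force': [-8.6879, 3.0237, 7.5164], 'torque': [0.2652, 1.06, -0.0449], 'qpos': [-0.574, 0.414, 1.745, 0.2675, 0.5425, -0.5027], 'opening': 0.0431}
above endface -21.9 tool-frame offset [ 1.5  1.2 21.9] force tool [  0.6  -4.7 -10.9]
deg err [-0.2   0.04 -0.12]
```

arm_command --motion '[[[0, 0, 0, 0, 0, 0, -0.2], [0, 0, 0, 0, 0, 0, 0.0], [0, 0, 0, 0, 0, 0, 0.2], [0, 0, 0, 0, 0, 0, 0.3], [0, 0, 0, 0, 0, 0, 0.3], [0, 0, 0, 0, 0, 0, 0.3]]]'

```text
time: 11.55
tool_pos: [0.5966, -0.243, 0.153]
tool_rot: [2.667, 0.0, 1.3]
contact_force: [0.4, 0.3, -0.3]
opening: 0.0594
```

```bash
python3 chk.py h
```

```text
{'time': 11.65, 'tool_pos': [0.5965, -0.2429, 0.1529], 'tool_rot': [2.6674, 0.0002, 1.3005], 'contact_force': [0.6666, 0.1117, 0.4284], 'torque': [0.0302, 0.2406, -0.029], 'qpos': [-0.5737, 0.4164, 1.7447, 0.2679, 0.5408, -0.5028], 'opening': 0.0594}
above endface -23.1 tool-frame offset [ 1.5  1.1 23.1] force tool [ 0.3  0.7 -0.1]
deg err [-0.17  0.04 -0.1 ]
```

View pics/b_h.png

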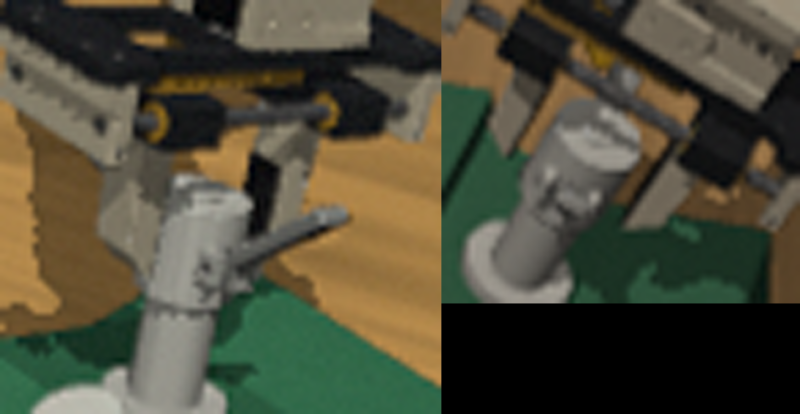

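arm_command --motion '[[[0, 0, 0, 0, 0, -0.03, 0.3], [0, 0, 0, 0, 0, -0.08, 0.3], [0, 0, 0, 0, 0, -0.15, 0.3], [0, 0, 0, 0, 0, -0.22, 0.5], [0, 0, 0, 0, 0, -0.28, 1], [0, 0, 0, 0, 0, -0.32, 1], [0, 0, 0, 0, 0, -0.32, 1], [0, 0, 0, 0, 0, -0.32, 1]]]'

```text
time: 12.45
tool_pos: [0.5541, -0.2311, 0.2386]
tool_rot: [2.667, 0.0, 1.3]
contact_force: [-0.1, -0.2, -0.3]
opening: 0.0911
```

```bash
python3 chk.py i
python3 - <<'E'
from ov import *
from mv import *
yaw=np.radians(-15.6);l=np.radians(27)
ax=np.array([-np.sin(l)*np.cos(yaw),-np.sin(l)*np.sin(yaw),np.cos(l)]); p=np.array([.585,-.2413,.173])
s=robot.observe(); M=tilt(74.4); t=p+M.apply([.0015,.0011,-.0745]); rel(t,M)
d=snap('wrist')
L=[(l_,(255,0,0)) for l_ in cappts(p+M.apply([.0015,.0011,.0375-.016]),M)]
draw(d,L,(150,40,350,280),'wrist_i',3)
E
```

```text
{'time': 12.55, 'tool_pos': [0.554, -0.231, 0.2375], 'tool_rot': [2.6688, -0.0003, 1.3005], 'contact_force': [0.0596, -0.1323, 0.2681], 'torque': [0.0356, 0.2104, 0.0323], 'qpos': [-0.6026, 0.2409, 1.7394, 0.2267, 0.7238, -0.4691], 'opening': 0.0916}
above endface 72.3 tool-frame offset [  1.7   0.4 -72.3] force tool [-0.1  0.2 -0.2]
deg err [-0.09  0.07 -0.09]
rel w [ 0.001  -0.0007  0.001 ] t [-0.0003  0.0029 -0.0075] mm [-0.1  0.9 -2.2] deg [ 0.1 -0.1  0.1]
```

View pics/b_i.png

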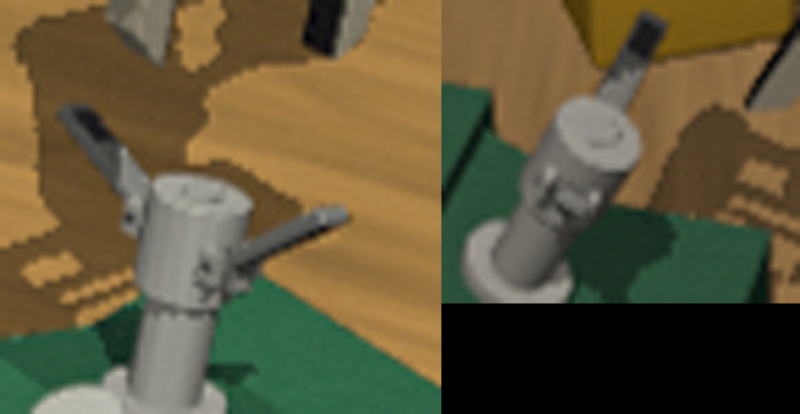

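View pics/wrist_i.png

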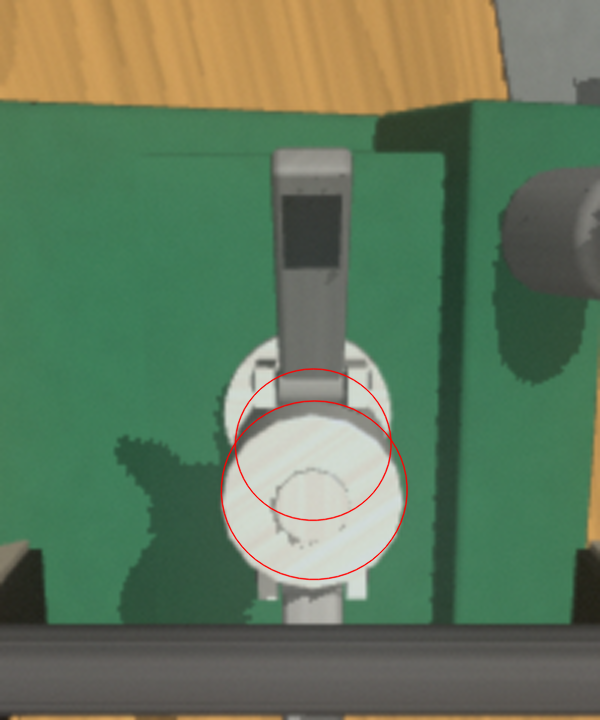

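arm_command --motion '[[[0, 0, 0.08, 0, 0, 0, 1], [0, 0, 0.17, 0, 0, 0, 1], [0, 0, 0.26, 0, 0, 0, 1], [0, 0, 0.35, 0, 0, 0, 1], [0, 0, 0.44, 0, 0, 0, 1], [0, 0, 0.53, 0, 0, 0, 1], [0, 0, 0.6, 0, 0, 0, 1], [0, 0, 0.6, 0, 0, 0, 1]]]'

```text
time: 13.4
tool_pos: [0.5542, -0.2311, 0.2374]
tool_rot: [2.85, -0.378, 0.413]
contact_force: [-0.7, 0.4, -0.3]
opening: 0.0916
```

```bash
cat > tg.py <<'E'
from ov import *
from mv import *
import sys
# cap axis frame C: port model + lateral offset measured at seating
yaw=np.radians(-15.6); P0=np.array([.585,-.2413,.173]); M0=tilt(74.4)
MR=M0*Ro.from_rotvec([0,0,np.pi/2])
def tgt(above_mouth,ox=.0008,oy=.0011): # TCP at given height above seated mouth
    return P0+M0.apply([ox,oy,.0375-.0004-above_mouth])
E
python3 - <<'E'
from tg import *
st(); rel(tgt(.110),MR)
E
```

```text
{'time': 13.4, 'tool_pos': [0.5542, -0.2311, 0.2374], 'tool_rot': [2.8503, -0.3777, 0.4131], 'contact_force': [-0.7116, 0.4048, -0.3201], 'torque': [0.0975, 0.2701, 0.0389], 'qpos': [-0.6026, 0.2413, 1.739, 0.2267, 0.7239, 0.4743], 'opening': 0.0916}
rel w [-0.0005 -0.0012  0.4004] t [ 0.0005  0.0036 -0.0026] mm [ 0.2  1.1 -0.8] deg [-0.  -0.1 36. ]
```

arm_command --motion '[[[0, 0, 0.09, 0, 0, 0, 1], [0, 0, 0.18, 0, 0, 0, 1], [0, 0, 0.27, 0, 0, 0, 1], [0, 0, 0.36, 0, 0.002, 0, 1], [0, 0, 0.4, 0, 0.0035, 0, 1], [0, 0, 0.4, 0, 0.0035, 0, 1]]]'

```text
time: 14.0
tool_pos: [0.5545, -0.2321, 0.2381]
tool_rot: [3.141, -0.473, -0.268]
contact_force: [0.3, -0.1, 0.5]
opening: 0.0917
```

```bash
python3 - <<'E'
from tg import *
st(); rel(tgt(.110),MR)
d=snap('wrist'); M=M0; 
L=[(l_,(255,0,0)) for l_ in cappts(tgt(.016),MR)]
save('wrist_j0',d['image']); draw(d,L,(100,40,410,280),'wrist_j',2.5 and 2)
for n,box in (('scene',(100,60,210,190)),('side',(200,50,300,150))):
    d=snap(n); draw(d,[],box,n+'_j',4)
E
python3 -c "
import cv2,numpy as np
a=[cv2.imread('pics/%s_j.png'%n) for n in('scene','side')]; h=max(i.shape[0] for i in a)
a=np.hstack([np.pad(i,((0,h-i.shape[0]),(0,0),(0,0))) for i in a]); s=800/a.shape[1];cv2.imwrite('pics/bj.png',cv2.resize(a,None,fx=s,fy=s))"
```

```text
{'time': 14.0, 'tool_pos': [0.5545, -0.2321, 0.2381], 'tool_rot': [3.1406, -0.4733, -0.2678], 'contact_force': [0.253, -0.0725, 0.549], 'torque': [0.1092, 0.3035, 0.0015], 'qpos': [-0.6041, 0.2418, 1.7367, 0.2272, 0.7254, 1.0979], 'opening': 0.0917}
rel w [-0.0006 -0.0013  0.0025] t [-0.0002 -0.0005 -0.0016] mm [-0.1 -0.2 -0.5] deg [-0.1 -0.1  0.2]
```

View pics/wrist_j.png

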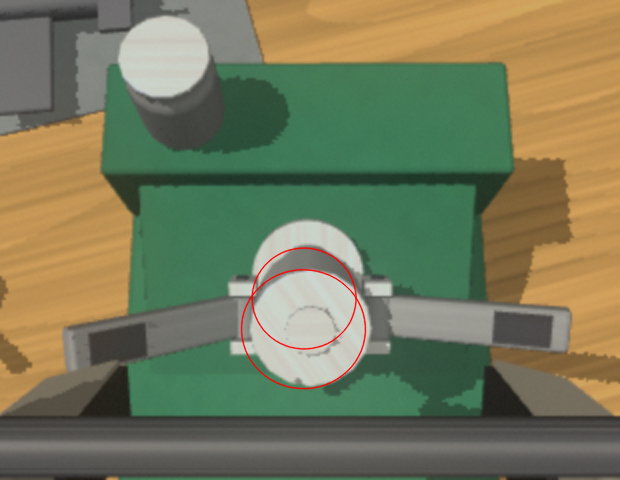

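View pics/bj.png

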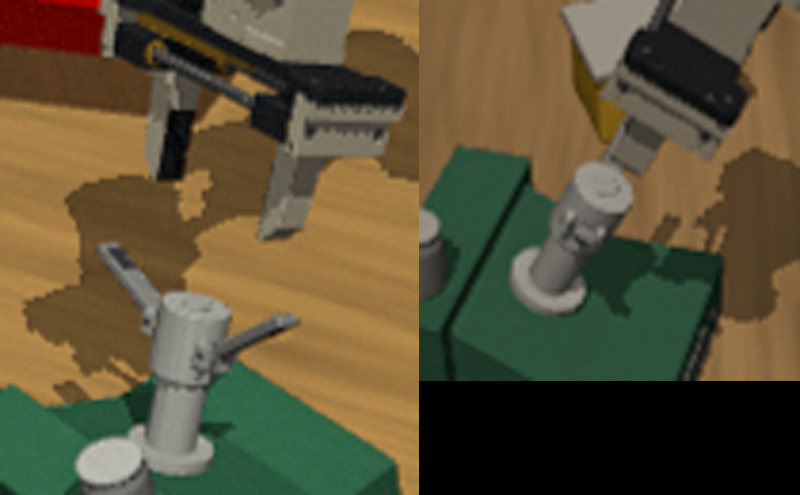

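arm_command --motion '[[[0, 0, 0, 0, 0.002, 0.04, 1], [0, 0, 0, 0, 0.002, 0.09, 1], [0, 0, 0, 0, 0.002, 0.12, 1], [0, 0, 0, 0, 0.002, 0.14, 1], [0, 0, 0, 0, 0.002, 0.16, 1], [0, 0, 0, 0, 0.002, 0.18, 1], [0, 0, 0, 0, 0.002, 0.2, 1], [0, 0, 0, 0, 0.002, 0.2, 1]]]' --grip_force 10

```text
time: 14.95
tool_pos: [0.5809, -0.2401, 0.1847]
tool_rot: [3.141, -0.474, -0.27]
contact_force: [-0.8, -1.2, 0.3]
opening: 0.0916
```

```bash
cat > chk2.py <<'E'
from tg import *
tag=sys.argv[1]
ims=[]
for n,box,k in (('scene',(105,95,205,185),5),('side',(205,65,300,150),5)):
    d=snap(n); a,b,c,e=box; ims.append(cv2.resize(d['image'][b:e,a:c],(400,int(400*(e-b)/(c-a))),interpolation=cv2.INTER_CUBIC))
d=snap('wrist'); a=cv2.resize(d['image'][60:300,60:450],None,fx=1,fy=1); ims.append(a)
h=max(i.shape[0] for i in ims[:2]); top=np.hstack([np.pad(i,((0,h-i.shape[0]),(0,0),(0,0))) for i in ims[:2]])
bot=np.pad(a,((0,0),(0,800-a.shape[1]),(0,0))); save('c_'+tag,np.vstack([top,bot])[:600])
st(); s=robot.observe(); M=Ro.from_euler('xyz',s['tool_rot'])
print('above mouth mm',110+M0.inv().apply(tgt(.110)-s['tool_pos'])[2]*-1000*-1 if 0 else (0.110-M0.inv().apply(s['tool_pos']-tgt(.110))[2])*1e3,'off MR',(MR.inv().apply(s['tool_pos']-tgt(.110))*1e3).round(1),'force tool',M.inv().apply(s['contact_force']).round(1),'torque',M.inv().apply(s['torque']).round(2))
E
python3 chk2.py a
```

```text
{'time': 15.1, 'tool_pos': [0.5808, -0.2402, 0.1856], 'tool_rot': [3.1412, -0.4747, -0.2702], 'contact_force': [-0.6275, 0.1945, -0.3323], 'torque': [0.122, 0.2618, -0.0191], 'qpos': [-0.5866, 0.3488, 1.7457, 0.2511, 0.6075, 1.0799], 'opening': 0.0917}
above mouth mm 50.27550857991943 off MR [ 0.8  0.8 59.7] force tool [-0.7 -0.  -0. ] torque [ 0.03 -0.28  0.04]
```

View pics/c_a.png

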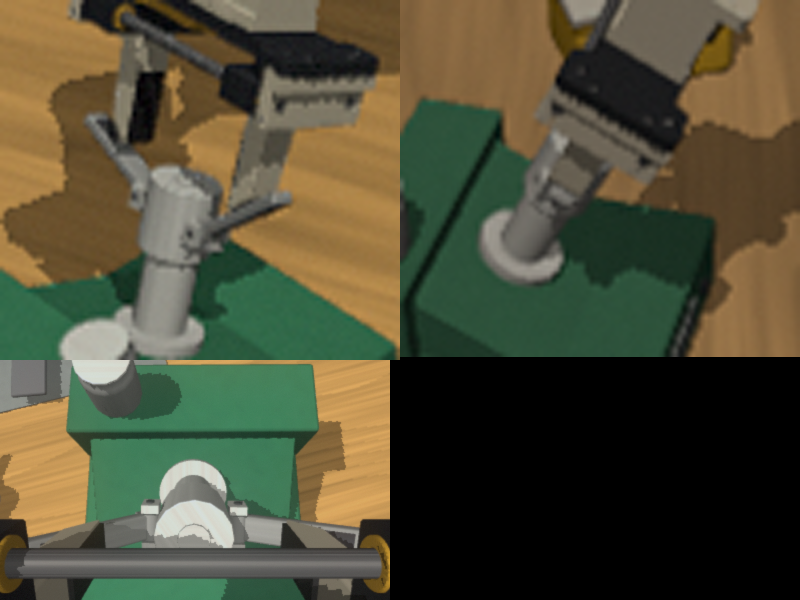

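arm_command --motion '[[[0, 0, 0, 0, 0, 0.008, 1], [0, 0, 0, 0, 0, 0.016, 1], [0, 0, 0, 0, 0, 0.024, 1], [0, 0, 0, 0, 0, 0.033, 1], [0, 0, 0, 0, 0, 0.033, 1]]]'

```text
time: 15.6
tool_pos: [0.5852, -0.2411, 0.1761]
tool_rot: [-3.141, -0.474, -0.27]
contact_force: [-0.1, 0.8, 2.0]
opening: 0.0917
```

```bash
python3 chk2.py b
```

```text
{'time': 15.75, 'tool_pos': [0.5851, -0.2412, 0.1764], 'tool_rot': [3.1414, -0.4741, -0.2703], 'contact_force': [-0.3156, 0.3392, 1.0357], 'torque': [0.1285, 0.2041, 0.0151], 'qpos': [-0.5836, 0.3678, 1.7457, 0.2557, 0.5891, 1.0761], 'opening': 0.0916}
above mouth mm 40.0415920393559 off MR [ 0.5  0.7 70. ] force tool [ 0.1 -0.2 -1.1] torque [ 0.07 -0.23  0.02]
```

View pics/c_b.png

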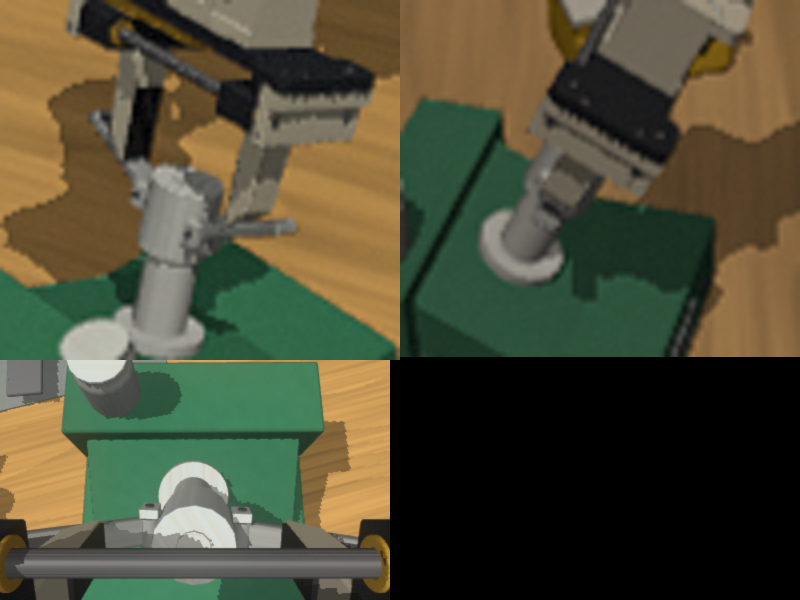

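arm_command --motion '[[[0, 0, 0, 0, 0, 0.008, 1], [0, 0, 0, 0, 0, 0.016, 1], [0, 0, 0, 0, 0, 0.024, 1], [0, 0, 0, 0, 0, 0.033, 1], [0, 0, 0, 0, 0, 0.033, 1]]]'

```text
time: 16.25
tool_pos: [0.5898, -0.2427, 0.168]
tool_rot: [3.141, -0.475, -0.27]
contact_force: [-1.2, 0.4, 3.5]
opening: 0.0919
```

```bash
python3 chk2.py c
```

```text
{'time': 16.4, 'tool_pos': [0.5897, -0.2427, 0.168], 'tool_rot': [3.141, -0.4751, -0.2703], 'contact_force': [-0.6108, 0.6986, 2.9579], 'torque': [0.0384, 0.1046, -0.0382], 'qpos': [-0.5808, 0.3862, 1.7445, 0.2606, 0.5708, 1.0721], 'opening': 0.0918}
above mouth mm 30.37513257023715 off MR [ 1.   0.9 79.6] force tool [ 0.7 -0.5 -3. ] torque [-0.01 -0.11  0.04]
```

View pics/c_c.png

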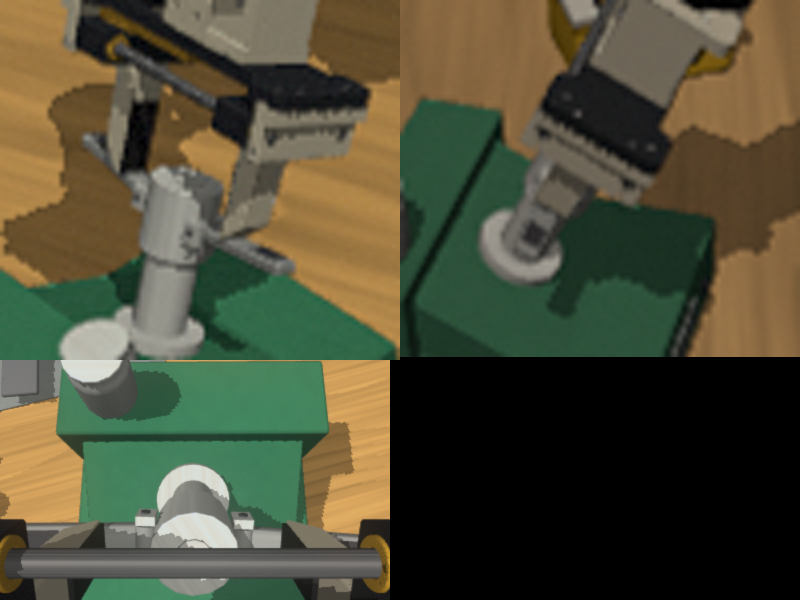

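arm_command --motion '[[[0, 0, 0, 0, 0, 0.008, 1], [0, 0, 0, 0, 0, 0.016, 1], [0, 0, 0, 0, 0, 0.024, 1], [0, 0, 0, 0, 0, 0.033, 1], [0, 0, 0, 0, 0, 0.033, 1]]]'

```text
time: 16.9
tool_pos: [0.5941, -0.2439, 0.1591]
tool_rot: [3.141, -0.475, -0.27]
contact_force: [-1.2, 0.1, 5.4]
opening: 0.0917
```

```bash
python3 chk2.py d
```

```text
{'time': 17.05, 'tool_pos': [0.594, -0.2439, 0.1591], 'tool_rot': [3.141, -0.4749, -0.2703], 'contact_force': [-1.1746, -0.0865, 5.0076], 'torque': [-0.0652, 0.0199, -0.0186], 'qpos': [-0.5781, 0.405, 1.7432, 0.2657, 0.5534, 1.0678], 'opening': 0.0918}
above mouth mm 20.435009658121395 off MR [ 1.   0.9 89.6] force tool [ 1.3  0.4 -5. ] torque [-0.07 -0.   -0.01]
```

View pics/c_d.png

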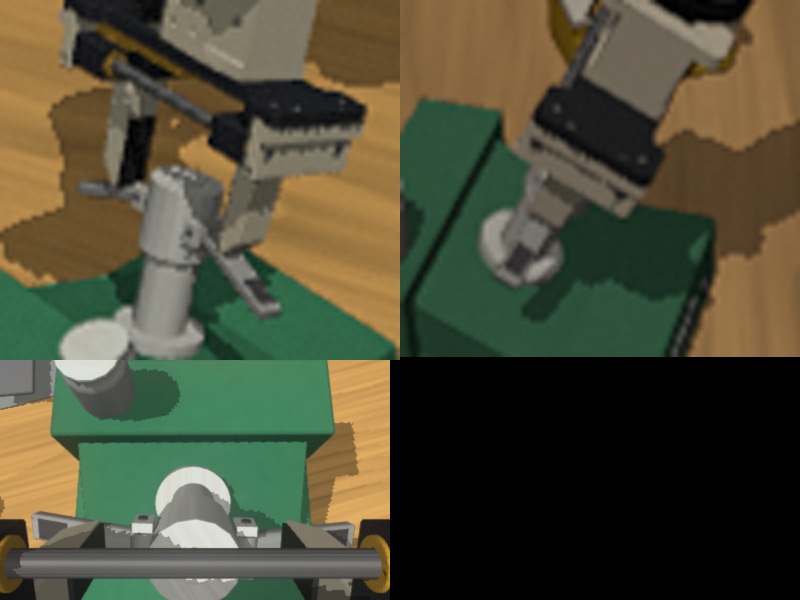

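arm_command --motion '[[[0, 0, 0, 0, 0, 0.01, 1], [0, 0, 0, 0, 0, 0.02, 1], [0, 0, 0, 0, 0, 0.03, 1], [0, 0, 0, 0, 0, 0.04, 1], [0, 0, 0, 0, 0, 0.05, 1], [0, 0, 0, 0, 0, 0.06, 1], [0, 0, 0, 0, 0, 0.06, 1]]]'

```text
time: 17.75
tool_pos: [0.6017, -0.2458, 0.1426]
tool_rot: [3.142, -0.474, -0.27]
contact_force: [-0.7, -0.4, 3.4]
opening: 0.092
```

```bash
python3 chk2.py e
```

```text
{'time': 17.9, 'tool_pos': [0.6016, -0.2458, 0.1426], 'tool_rot': [3.1416, -0.4737, -0.2703], 'contact_force': [0.3643, -0.2225, 1.9129], 'torque': [0.0887, 0.2001, 0.0073], 'qpos': [-0.573, 0.4398, 1.74, 0.2756, 0.5232, 1.0596], 'opening': 0.0915}
above mouth mm 2.2023997258792254 off MR [  0.5   0.6 107.8] force tool [ 1.2  0.1 -1.5] torque [ 0.03 -0.22  0.01]
```

View pics/c_e.png

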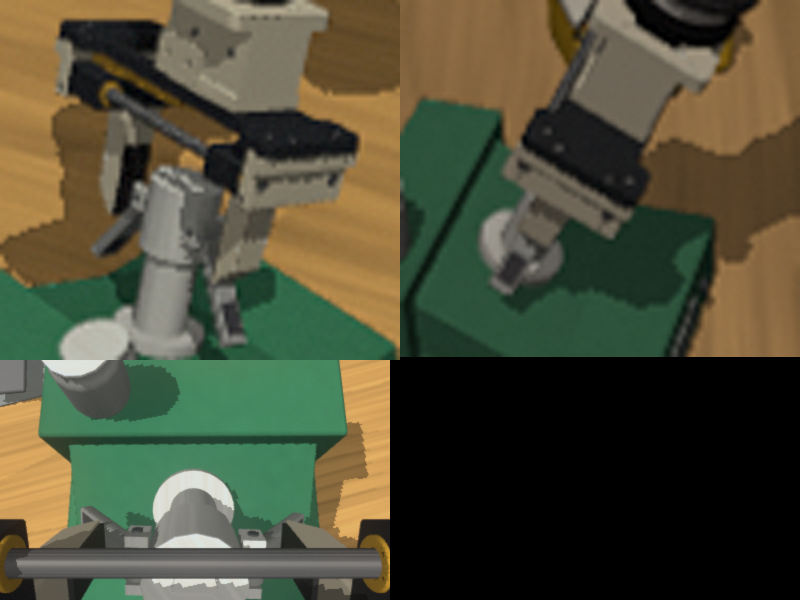

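arm_command --motion '[[[0, 0, 0, 0, 0, 0.01, 1], [0, 0, 0, 0, 0, 0.02, 1], [0, 0, 0, 0, 0, 0.03, 1], [0, 0, 0, 0, 0, 0.033, 1], [0, 0, 0, 0, 0, 0.033, 0.9], [0, 0, 0, 0, 0, 0.033, 0.8], [0, 0, 0, 0, 0, 0.033, 0.7], [0, 0, 0, 0, 0, 0.033, 0.6]]]' --grip_force 15

```text
time: 18.7
tool_pos: [0.6058, -0.2468, 0.1334]
tool_rot: [-3.141, -0.473, -0.27]
contact_force: [1.0, -0.1, -2.9]
opening: 0.0754
```

```bash
python3 chk2.py f
```

```text
{'time': 18.85, 'tool_pos': [0.6059, -0.2469, 0.1337], 'tool_rot': [-3.1415, -0.4736, -0.2704], 'contact_force': [-0.1422, -0.4913, -2.4503], 'torque': [0.1164, 0.3935, 0.0495], 'qpos': [-0.5703, 0.4589, 1.7372, 0.2814, 0.507, 1.0548], 'opening': 0.0739}
above mouth mm -7.744042014480201 off MR [  0.4   0.6 117.7] force tool [-1.1  0.5  2.2] torque [ 0.03 -0.41 -0.04]
```

View pics/c_f.png

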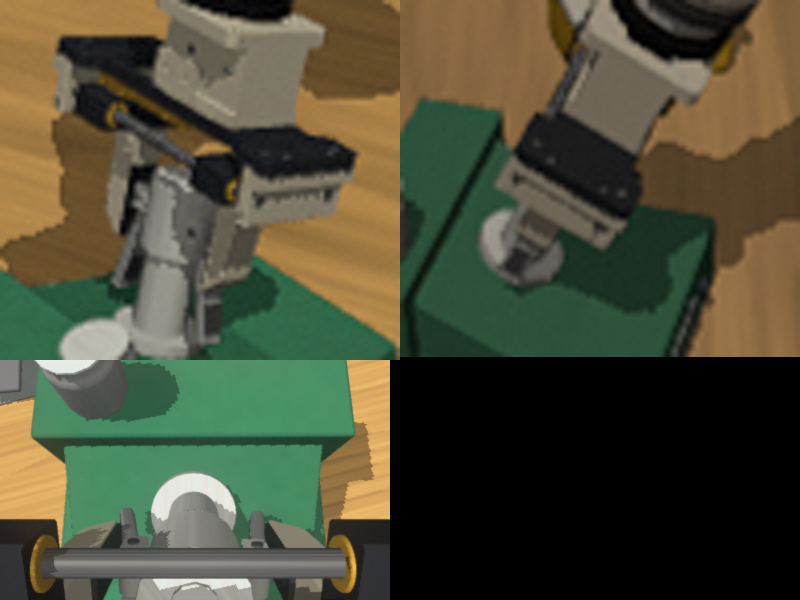

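arm_command --motion '[[[0, 0, 0, 0, 0, 0, 0.55], [0, 0, 0, 0, 0, 0, 0.5], [0, 0, 0, 0, 0, 0, 0.45], [0, 0, 0, 0, 0, 0, 0.4], [0, 0, 0, 0, 0, 0, 0.35], [0, 0, 0, 0, 0, 0, 0.3], [0, 0, 0, 0, 0, 0, 0.25], [0, 0, 0, 0, 0, 0, 0.2]]]' --grip_force 15

```text
time: 19.65
tool_pos: [0.6061, -0.2472, 0.1341]
tool_rot: [3.141, -0.474, -0.27]
contact_force: [1.6, -1.0, -2.9]
opening: 0.0597
```

```bash
python3 chk2.py g
```

```text
{'time': 19.8, 'tool_pos': [0.6061, -0.2472, 0.134], 'tool_rot': [3.1413, -0.4742, -0.2703], 'contact_force': [1.0363, -1.1612, -3.0836], 'torque': [0.003, 0.3808, -0.0925], 'qpos': [-0.5704, 0.4587, 1.7369, 0.2813, 0.5069, 1.0547], 'opening': 0.06}
above mouth mm -7.563918108252646 off MR [  0.7   0.8 117.6] force tool [-0.2  0.8  3.3] torque [-0.13 -0.37  0.04]
```

View pics/c_g.png

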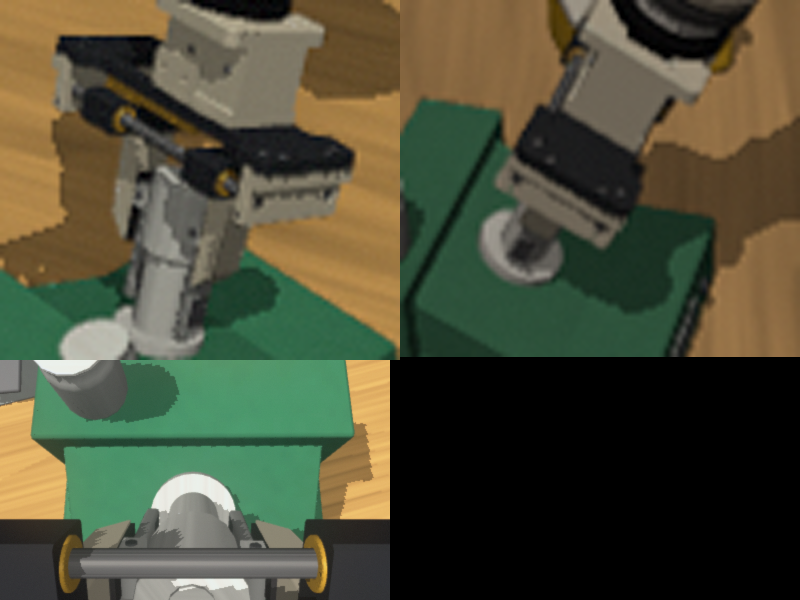

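arm_command --motion '[[[0, 0, 0, 0, 0, 0, 0.15], [0, 0, 0, 0, 0, 0, 0.1], [0, 0, 0, 0, 0, 0, 0.1], [0, 0, 0, 0, 0, 0, 0.1]]]' --grip_force 35

```text
time: 20.2
tool_pos: [0.6061, -0.2471, 0.1341]
tool_rot: [3.141, -0.474, -0.27]
contact_force: [0.7, -2.1, -2.6]
opening: 0.0592
```

```bash
python3 chk2.py h
```

```text
{'time': 20.35, 'tool_pos': [0.6061, -0.2471, 0.134], 'tool_rot': [3.1414, -0.4742, -0.2703], 'contact_force': [0.2569, -1.3073, -3.8318], 'torque': [-0.0604, 0.4473, -0.0648], 'qpos': [-0.5703, 0.4587, 1.7369, 0.2813, 0.5069, 1.0548], 'opening': 0.0592}
above mouth mm -7.55344702620557 off MR [  0.7   0.7 117.6] force tool [-1.2  1.2  3.7] torque [-0.19 -0.41 -0.02]
```

arm_command --motion '[[[0, 0, 0, 0, 0, 0, 0.3], [0, 0, 0, 0, 0, 0, 0.5], [0, 0, 0, 0, 0, 0, 0.7], [0, 0, 0, 0, 0, 0, 0.9], [0, 0, 0, 0, 0, 0, 0.9], [0, 0, 0, 0, 0, 0, 0.9]]]'

```text
time: 20.95
tool_pos: [0.6062, -0.247, 0.1342]
tool_rot: [3.141, -0.474, -0.27]
contact_force: [0.5, -0.2, 0.2]
opening: 0.0868
```

arm_command --motion '[[[0, 0, 0, 0, 0, -0.02, 0.9], [0, 0, 0, 0, 0, -0.07, 0.9], [0, 0, 0, 0, 0, -0.14, 0.9], [0, 0, 0, 0, 0, -0.22, 0.9], [0, 0, 0, 0, 0, -0.3, 0.9], [0, 0, 0, 0, 0, -0.38, 0.9], [0, 0, 0, 0, 0, -0.42, 0.9], [0, 0, 0, 0, 0, -0.42, 0.9]]]'

```text
time: 21.75
tool_pos: [0.5507, -0.232, 0.2488]
tool_rot: [3.14, -0.478, -0.27]
contact_force: [-0.2, -0.2, -0.5]
opening: 0.0876
```

```bash
python3 chk2.py i
python3 - <<'E'
from tg import *
d=pickle.load(open('wrist.pkl','rb')); save('wrist_fin',d['image'])
E
```

```text
{'time': 21.9, 'tool_pos': [0.5505, -0.2315, 0.2453], 'tool_rot': [-3.1413, -0.473, -0.2705], 'contact_force': [0.7306, -0.518, -1.0987], 'torque': [0.0574, 0.2265, 0.0034], 'qpos': [-0.6081, 0.2274, 1.7343, 0.2254, 0.7429, 1.1006], 'opening': 0.0876}
above mouth mm 117.78530837755712 off MR [-0.3  0.7 -7.8] force tool [0.2 0.3 1.4] torque [-0.   -0.23 -0.01]
```

View pics/c_i.png

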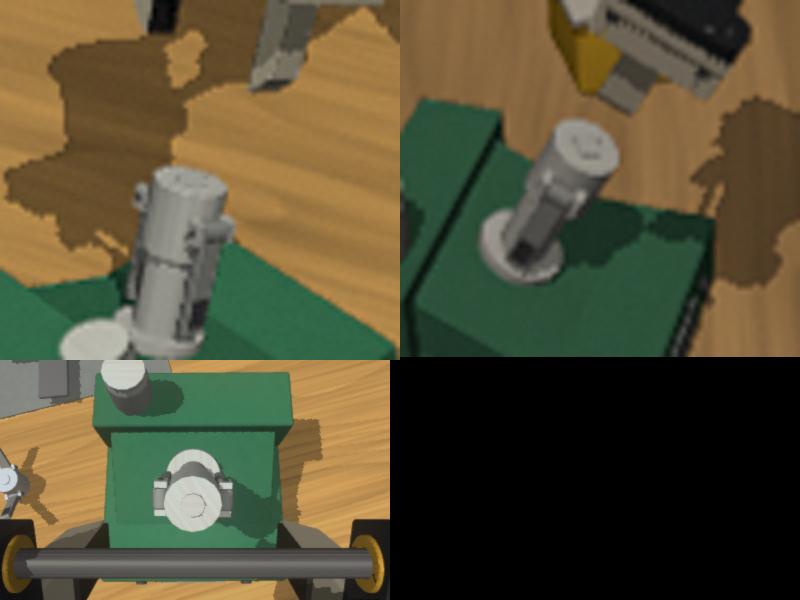

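View pics/wrist_fin.png

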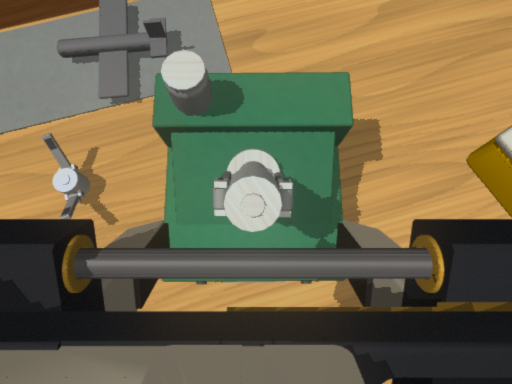

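Run:
```python
from tg import *
ax=-M0.as_matrix()[:,2]
for n in('wrist','side','scene'):
    d=pickle.load(open(n+'.pkl','rb')); W=pts(d); ok=np.isfinite(W).all(-1)
    P=W[ok]; L=M0.inv().apply(P-P0)*1e3; L[:,2]*=-1
    r=np.hypot(L[:,0]-1,L[:,1]-1); top=L[(r<14)&(L[:,2]>0)&(L[:,2]<20)]
    arms=L[(abs(L[:,1]-1)<8)&(abs(L[:,0])>23)&(abs(L[:,0])<90)&(L[:,2]<12)&(L[:,2]>-80)]
    print(n,'roof n',len(top),'axial',np.median(top[:,2]).round(1),'xy',np.median(top[:,:2],0).round(1),'arm x-range',arms[:,0].min().round(1),arms[:,0].max().round(1),len(arms))
    A=np.c_[top[:,:2],np.ones(len(top))]; c=np.linalg.lstsq(A,top[:,2],rcond=None)[0]; print('  tilt deg',np.degrees(c[:2]).round(1))
for n in ('scene','side'):
    d=snap(n); save(n+'_fin',d['image'])
```

```text
wrist roof n 1071 axial 8.0 xy [1.  1.5] arm x-range -33.3 31.6 508
  tilt deg [-1.7 -2.7]
side roof n 61 axial 7.8 xy [2.9 2. ] arm x-range 23.1 36.0 133
  tilt deg [ 1.6 -6.2]
scene roof n 39 axial 9.9 xy [3.7 2.1] arm x-range -31.9 36.0 217
  tilt deg [-2.1 -2.7]
```

View pics/scene_fin.png

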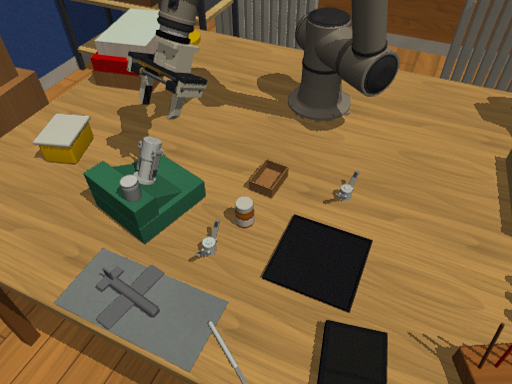

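Run:
```python
from mv import *
st(); print(robot.hand_in())
```

```text
{'time': 22.0, 'tool_pos': [0.5505, -0.2315, 0.2448], 'tool_rot': [-3.1409, -0.4721, -0.2706], 'contact_force': [-0.2189, 0.1577, -0.2393], 'torque': [0.1166, 0.2504, -0.0122], 'qpos': [-0.608, 0.2283, 1.7342, 0.2254, 0.7431, 1.1007], 'opening': 0.0871}
the job is handed in; nothing more can be done
None
```

The cap is on the port with both cam arms flat along the neck, and I handed the job in at 22 s of the allowed 56 s. I took the large cap from the tray, gripped its bare sides and slid it onto the slanting port with no force until it seated. The force rose to about 14 N at the depth expected for fully home. I then let go, turned the gripper 90 degrees, pushed both arms down together and squeezed them flat.

**Last checks**
- **Cap home:** the roof measured 7.8 to 9.9 mm above the port's end face, against 8.5 mm expected. The plane fits to the roof showed 2 to 6 degrees of tilt, which I put down to depth noise.
- **Arms flat:** the gripper stopped at 59 to 60 mm over both arms, against 60 mm expected. The final pictures show both flat.
- **Bystanders:** the jar, the tin and the parts box look unmoved in the pictures, and the gripper touches nothing.

**What disagreed or was not tested**
- **Port position:** the camera fit and the tank's stated dimensions differed by about 14 mm. I went with the images, and the insertion met no side contact.
- **Starting angles of the arms:** one arm began at about 45 degrees up and the other at about 22. The higher one moved first until both touched the fingers, and from there they closed together.
- **Lock:** I did not pull on the cap to test it.

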